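# Index the tag press to its third die

## Task

Set the tag press for the next batch of gift tags: the die we want is three full clicks clockwise (seen from above) from where the turret rests at its anticlockwise end stop. The dies carry no marks, so feel for the stop and count, then push the index pin fully home to lock the turret and let go. Work gently, never pressing on any part of the press with more than 35 N, and leave the other things on the table where they are.

Things in the scene. Friction and masses are not known exactly. Their poses are not given: they have to be found in the camera images.
- tag_press: Gift-tag press, fixed to the table: round foot 180 mm wide, revolving die turret on it, column and bridge behind. Origin on the turret's upright axis at table level; x points from the axis to the index pin and column (away from the robot within 0.45 rad), z up. The bridge (32 mm wide, z 70 to 86 mm) reaches from the column, 98 mm from the axis, to the pin; nothing else stands above the turret.
- turret_face (a point): Point of the fixed frame on the turret's axis, level with the turret's top face (z 40 mm); it does not turn. The turret is a steel disc 162 mm wide. 66 mm from its axis stand five upright brass posts (10 mm in diameter, tops at z 66 mm); at half-way angles, 44 mm from the axis, five bores that look alike. Start station: 0, 1 or 2, not visible; rarely it hangs half-way between two.
- front_post (a point): Place (of the fixed frame) of the frontmost post whenever the turret rests in a click: 66 mm from the axis towards the press's -x, z 53 mm. Rest posts: 36, 108, 180, 252, 324 degrees anticlockwise from the press's x; gaps centred on 0, 72, 144, 216, 288, a bore under the pin. Closed fingertips fit between posts and can push a post round, through several clicks, except under the bridge.
- stop_gap (a point): Centre of the gap at 144 degrees, front left, z 53 mm (fixed frame). Turret: clicks each 72 degrees, snapping to the nearest; 5 to 9 N sideways on a post takes it over a click, force rising for 36 degrees, then letting go. Anticlockwise from above it ends at a rubber stop 3 degrees beyond station 0 (force climbs 2 N per mm, springs back to 0); clicks clockwise count 1 to 4, then a second stop.
- index_pin (a joint): How far the index pin is pushed down, m: 0 up, 0.022 fully home (head on the bridge). It goes down with 3 to 5 N, ends hard, and stays where it is left. Only the bore of station 3 is open: over any other the pin is stopped after about 5 mm.
- pin_head (a point): Centre of the top of the index pin's round brass head (28 mm in diameter), 44 mm from the turret's axis along the press's x, 118 mm above the table when up and 96 mm when home.
- keepsake_box: walnut box with a closed lid, 124x169x68 mm. Loose, not part of the work; origin at the centre of its underside.
- counter_bell: brass counter bell, 82 mm wide, 61 mm high. Loose, not part of the work; origin at the centre of its underside.
- soap_1: wrapped soap bar 52x78x26 mm, at the back right. Loose, not part of the work; origin at the centre of its underside.
- soap_2: wrapped soap bar 52x78x26 mm, on the left. Loose, not part of the work; origin at the centre of its underside.
- tin_fig: round candle tin, 64 mm wide, 45 mm high, nearer one on the left. Loose, not part of the work; origin at the centre of its underside.
- tin_salt: round candle tin, 64 mm wide, 45 mm high, farther one on the left. Loose, not part of the work; origin at the centre of its underside.
- pump_amber: brown pump bottle, 70x62x175 mm, on the right. Loose, not part of the work; origin at the centre of its underside.
- tag_stack: stack of blank paper tags, 50x90x18 mm, left of the press. Loose, not part of the work; origin at the centre of its underside.

How it is judged:
By the outcome, as a careful person would: the job done as asked, in the order asked, and still so for the second after the job is handed in, with the robot touching nothing.
It also fails if it takes over 72 s, if anything falls off the work surface, if the arm or the gripper's body presses on something with over 40 N, if the wrist force passes 120 N, or if a joint passes its speed limit or range.

## Robot

A 6-joint arm with a two-finger parallel gripper is mounted at the origin on a cart in front of the work surface, level with it; the furniture and walls round the work are solid. World frame = base frame: x ahead of the robot, y to its left, z up, the work surface at z = 0. Lengths are in m, angles in rad, forces in N, time in s.
With the tool pointing down it reaches from about 0.425 to 0.925 m from the base axis. Payload 12.5 kg.
Tool frame: the origin (TCP) lies midway between the tips of the shut fingers; the grasp point (between the pads) lies 19 mm behind it; z points along the fingers, y is the direction in which the jaws open and shut (so a half turn about z gives the same grasp; the last joint's range is limited). The gripper opens to 85 mm and grips with 20 to 120 N. Pads are 22 mm wide; open, the fingers measure 114 mm over their backs; the gripper's body (76 mm by 85 mm) begins 54 mm behind the grasp point. The pads swing forward as they close: fully open they stand 13 mm farther back than shut.
Start: joints at [-1.228, 0.491, 1.559, -0, 1.092, -0.106], TCP at [0.271, -0.563, 0.191] pointing down, gripper open.
Joint ranges: [-3.1, 3.1], [-0.84, 2.19], [0.05, 2.79], [-1.13, 4.28], [0.06, 2.93], [-2.69, 2.69]. Speed limits (rad/s): [2.22, 2.22, 2.79, 3.14, 3.14, 3.14].

## Interface

Orientations are given as a unit quaternion [x, y, z, w].
In Python, from bench import * gives the robot as it stands.
- The arm moves only by the tool carry_out, never from a script. Its argument "rows" is a list of rows, each an object of numbers: "x", "y", "z": the shift along the tool's x, y, z in mm; "ax", "ay", "az": the turn, a rotation vector about the tool's x, y, z in rad; "claw": the opening, from 0 (shut) to 1 (fully open). A call has 1 to 5 rows; each row is the pose to reach, as a shift and turn from the pose commanded when the call began, along the tool's axes at that moment; what a row does not reach only later rows make up. A row lasts 1/10 s, in which the tool goes at most 50 mm and 8.59 degrees, less where a joint would pass 70% of its speed; a pose out of reach is approached as far as the arm can. A call with a gripper value outside its range is refused whole. The fingers move at their own pace and stop on an object; "squeeze" is the grip in N (left out, the last holds). Time passes only in rows, so rows that repeat a pose let the fingers close. It gives the time, the measured TCP pose, the force and the opening at its end, in the units of the state.
- state(): the state, without advancing time (a new reading comes with each control period).
- get_image(name): name is "scene" or "top" or "wrist"; returns a dict with "frame" (480x640x3 uint8, red, green, blue), "z_map" (480x640 float32, m along the optical axis (not along the pixel's ray), 0 where there is no reading), "mtx" (3x3 intrinsics, pixels), "extrinsics" (4x4, takes a point from camera to world coordinates). Camera axes: x right, y up, looking along -z (the intrinsics and any distortion apply to the point x, -y, -z); pixel columns grow to the right and rows downward; lengths in m; the calibration is good to about 2 mm. A picture is of the moment at which its call begins.
- job_done(): hands the job in, once; it reports no verdict.
The state is a dict: "t": time; "qpos": joint angles; "qvel": joint speeds; "tau": joint torques, N m; "ee_pos": TCP position; "tcp_rot": TCP orientation; "force": force on the tool from outside, world axes, zero at the start; "wrist_torque": the same for the moment, N m; "opening": opening from 0.0 (shut) to 1.0 (fully open).
Only numpy, scipy, OpenCV 4.12 (cv2) and the standard library are available. Lean on these libraries where they do the work, as an engineer would, in place of code of your own. Each camera call takes 0.05 s, during which the arm holds its last target.

## Working session

There is one attempt and no reset: what is moved stays moved. The work goes in short steps, Python scripts to look and compute and a tool call to move; the robot and the scene stay as the last step left them, time stands still between calls to the robot, and variables do not carry over. Pictures are saved under pics/ and viewed, and the job is handed in when it is done.

Besides the shell and the picture viewer there is one more tool, called after "Emit:" in YAML: its name, and indented under it one key for each argument. carry_out: Moves the arm, as the interface text tells. Its arguments: {"type":"object","properties":{"rows":{"type":"array","items":{"type":"object","properties":{"x":{"type":"number"},"y":{"type":"number"},"z":{"type":"number"},"ax":{"type":"number"},"ay":{"type":"number"},"az":{"type":"number"},"claw":{"type":"number"}}}},"squeeze":{"type":"number"}},"required":["rows"]}

```bash
mkdir -p pics; ls; python3 - <<'E'
from bench import *
import cv2
print(state())
for n in ("scene","top"):
    d=get_image(n); cv2.imwrite(f"pics/{n}1.png",d["frame"][:,:,::-1]); print(d["mtx"],d["extrinsics"])
E
```

```text
pics
{'t': 0.0, 'qpos': array([-1.22759600e+00,  4.91576702e-01,  1.55942565e+00,  7.66502776e-06,
        1.09167624e+00, -1.05610772e-01]), 'qvel': array([0.00024769, 0.000131  , 0.00142585, 0.00035406, 0.00136735,
       0.00086495]), 'tau': array([ 1.36885243e-03, -6.18446302e+01, -2.61594808e+01, -8.14467580e-05,
        4.06743900e-03, -5.01129557e-05]), 'ee_pos': array([ 0.27111564, -0.56285724,  0.1907253 ]), 'tcp_rot': array([ 9.74926811e-01,  2.22525098e-01, -6.09742724e-05, -5.39545622e-04]), 'force': array([-0.63639916,  0.06147249,  0.33849388]), 'wrist_torque': array([0.00423878, 0.03670482, 0.02504698]), 'opening': 0.9974837474099725}
[[503.36042124   0.         311.35232781]
 [  0.         503.36042124 229.20005391]
 [  0.           0.           1.        ]] [[-0.63639415  0.47596582 -0.60700826 -0.20737473]
 [-0.77104766 -0.36998588  0.51826244  0.59295131]
 [ 0.02209072  0.79785149  0.60244917  0.86341304]
 [ 0.          0.          0.          1.        ]]
[[580.45989311   0.         319.57072952]
 [  0.         580.45989311 237.75157157]
 [  0.           0.           1.        ]] [[ 2.39686226e-02  9.81784938e-01 -1.88477695e-01  2.74943605e-01]
 [-9.99696198e-01  2.46220389e-02  1.12589487e-03 -6.19928239e-02]
 [ 5.74609177e-03  1.88393449e-01  9.82076825e-01  1.59178908e+00]
 [ 0.00000000e+00  0.00000000e+00  0.00000000e+00  1.00000000e+00]]
```

View pics/scene1.png

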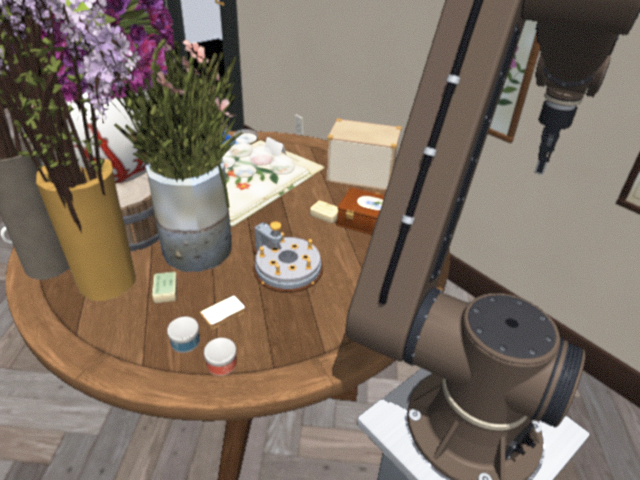

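View pics/top1.png

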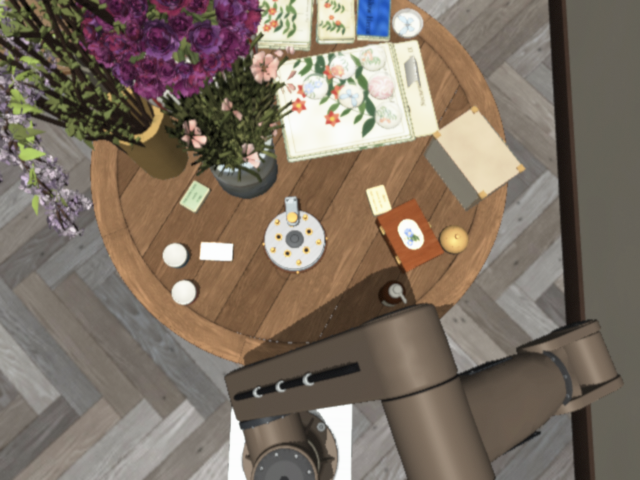

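The top view shows the press turret centred near (295,240) with its column and pin at about (292,215). The box and bell are on the right, the bottle is at (393,292), and the tall plants stand behind and left of the press. Next I'll measure it closely.

```bash
cat > h.py <<'E'
import numpy as np, cv2
from bench import *
def pts(d):
    z=d["z_map"]; K=d["mtx"]; v,u=np.mgrid[0:480,0:640]
    X=(u-K[0,2])/K[0,0]*z; Y=-(v-K[1,2])/K[1,1]*z
    P=np.stack([X,Y,-z,np.ones_like(z)],-1)@d["extrinsics"].T
    P=P[...,:3]; P[z==0]=np.nan
    return P
def crop(d,u0,u1,v0,v1,s,name):
    cv2.imwrite(name,cv2.resize(d["frame"][v0:v1,u0:u1,::-1],None,fx=s,fy=s,interpolation=cv2.INTER_CUBIC))
E
python3 - <<'E'
from h import *
d=get_image("top"); P=pts(d); np.save("top1.npy",P)
crop(d,250,345,185,285,6,"pics/c1.png")
print(d["frame"].shape)
S=P[185:285,250:345]
m=(abs(S[...,2]-.040)<.004)
Q=S[m]; print(len(Q),Q.mean(0),Q.min(0),Q.max(0))
c,r=cv2.minEnclosingCircle((Q[:,:2]*1000).astype(np.float32)); print(c,r)
m=(S[...,2]>.055)
for q,(v,u) in zip(S[m],np.argwhere(m)):print(u+250,v+185,(q*1000).round().astype(int),end=';')
E
```

```text
(480, 640, 3)
1706 [0.56427569 0.00544727 0.04015235] [ 0.48759656 -0.07357274  0.03600294] [0.71423112 0.12803394 0.04399444]
(600.5462646484375, 38.657894134521484) 126.57403564453125
250 185 [691 121 129];251 185 [693 119 124];252 185 [694 117 120];253 185 [696 115 115];254 185 [697 113 109];255 185 [698 111 107];256 185 [698 108 108];257 185 [699 106 105];258 185 [701 104  98];259 185 [701 101  97];260 185 [704 100  88];261 185 [704  97  87];262 185 [708  96  72];263 185 [708  93  74];264 185 [709  91  70];265 185 [711  88  65];250 186 [690 122 123];251 186 [692 120 118];252 186 [694 118 108];253 186 [695 116 107];254 186 [696 113 105];255 186 [697 112  99];256 186 [700 110  92];257 186 [698 106  97];258 186 [699 104  94];259 186 [700 102  90];260 186 [701 100  86];261 186 [703  98  80];262 186 [705  96  72];263 186 [707  94  66];264 186 [709  91  60];250 187 [692 124 109];251 187 [693 121 104];252 187 [693 119 106];253 187 [695 117  99];254 187 [695 114  98];255 187 [697 113  89];256 187 [698 110  89];257 187 [698 107  87];258 187 [697 104  91];259 187 [699 102  84];260 187 [703
[... 9232 characters left out ...]
241 [559 -57  65];318 241 [559 -60  65];319 241 [558 -62  69];317 242 [557 -57  60];318 242 [555 -60  71];319 242 [556 -62  67];318 243 [555 -60  56];271 247 [539  65  68];272 247 [539  62  66];273 247 [540  60  65];270 248 [536  67  69];271 248 [537  65  67];272 248 [537  62  65];273 248 [537  60  63];271 249 [534  65  69];272 249 [534  62  67];273 249 [534  59  68];272 250 [533  63  55];296 260 [507  -2  63];297 260 [506  -5  64];298 260 [507  -8  61];299 260 [507 -10  63];296 261 [503  -3  67];297 261 [503  -5  66];298 261 [504  -8  64];299 261 [503 -11  67];296 262 [502  -3  60];297 262 [501  -5  66];298 262 [501  -8  63];299 262 [501 -11  67];297 263 [499  -5  59];298 263 [498  -8  64];
```

View pics/c1.png

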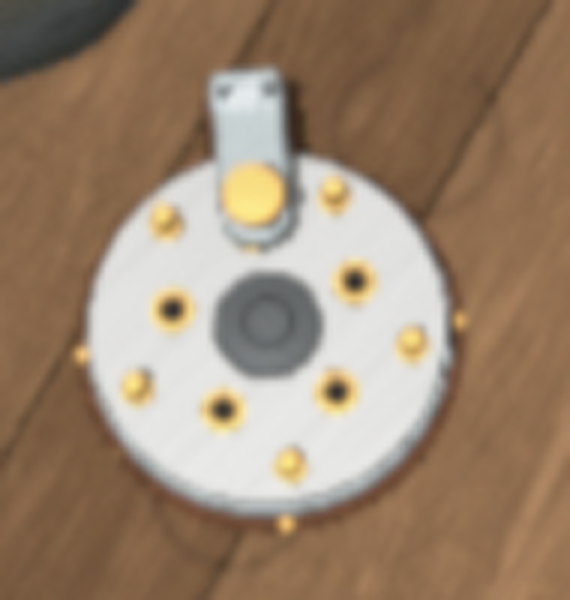

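The pin head is near (0.612, 0.010) at about z 0.118. The five posts average to an axis at about (0.567, 0.005), giving a press yaw of about 6.7° (0.12 rad). All five posts read about 3° anticlockwise of their rest angles, which I'll check from close up. First I raise the arm clear.

```bash
cat >> h.py <<'E'
from scipy.spatial.transform import Rotation as R
C=np.array([.567,.005]); PSI=np.deg2rad(6.7)
def P2W(p):
    c,s=np.cos(PSI),np.sin(PSI); return np.array([C[0]+c*p[0]-s*p[1],C[1]+s*p[0]+c*p[1],p[2]])
def W2P(w):
    c,s=np.cos(PSI),np.sin(PSI); a,b=w[0]-C[0],w[1]-C[1]; return np.array([c*a+s*b,-s*a+c*b,w[2]])
def want(yaw):
    return R.from_matrix(np.array([[np.cos(yaw),np.sin(yaw),0],[np.sin(yaw),-np.cos(yaw),0],[0,0,-1]]))
def move(w,yaw=PSI+np.pi/2,pos=None,rot=None):
    s=state(); p=s["ee_pos"] if pos is None else pos; r=R.from_quat(s["tcp_rot"]) if rot is None else rot
    print("shift mm",(r.inv().apply(np.array(w)-p)*1000).round(1),"rotvec",(r.inv()*want(yaw)).as_rotvec().round(3),"t",round(s["t"],2))
def st():
    s=state(); print("t",round(s["t"],2),"press mm",(W2P(s["ee_pos"])*1000).round(1),"F",s["force"].round(1),"op",round(s["opening"],2))
E
python3 -c "
from h import *
s=state();move(s['ee_pos']+[0,0,.08],rot=None)
move([.50,-.02,.30])"
```

```text
shift mm [  0.   -0.1 -80. ] rotvec [-1.000e-03 -1.000e-03 -1.239e+00] t 0.15
shift mm [ 441.8 -389.9 -108.8] rotvec [-1.000e-03 -1.000e-03 -1.239e+00] t 0.15
```

Emit:
carry_out:
  rows:
    - {"z": -50,"claw": 0}
    - {"z": -100,"claw": 0}
  squeeze: 20

```text
schema error: expected keys x, y, z, ax, ay, az, claw
```

Emit:
carry_out:
  rows:
    - {"x": 0,"y": 0,"z": -50,"ax": 0,"ay": 0,"az": 0,"claw": 0}
    - {"x": 0,"y": 0,"z": -100,"ax": 0,"ay": 0,"az": 0,"claw": 0}
    - {"x": 37,"y": -32,"z": -109,"ax": 0,"ay": 0,"az": -0.1,"claw": 0}
    - {"x": 74,"y": -65,"z": -109,"ax": 0,"ay": 0,"az": -0.2,"claw": 0}
    - {"x": 110,"y": -97,"z": -109,"ax": 0,"ay": 0,"az": -0.3,"claw": 0}
  squeeze: 20

```text
t: 0.65
ee_pos: [0.3284, -0.4263, 0.3004]
tcp_rot: [0.93, 0.367, 0.0, 0.0]
force: [0.8, 0.3, 0.6]
opening: 0.141
```

```bash
python3 -c "
from h import *
st();move([.50,-.02,.30])"
```

```text
t 0.65 press mm [-287.3 -400.6  300.4] F [0.8 0.3 0.6] op 0.14
shift mm [ 4.029e+02 -1.795e+02  4.000e-01] rotvec [ 0.     0.    -0.936] t 0.65
```

Emit:
carry_out:
  rows:
    - {"x": 40,"y": -18,"z": 0,"ax": 0,"ay": 0,"az": -0.1,"claw": 0}
    - {"x": 80,"y": -36,"z": 0,"ax": 0,"ay": 0,"az": -0.2,"claw": 0}
    - {"x": 120,"y": -54,"z": 0,"ax": 0,"ay": 0,"az": -0.3,"claw": 0}
    - {"x": 160,"y": -72,"z": 0,"ax": 0,"ay": 0,"az": -0.4,"claw": 0}
    - {"x": 200,"y": -90,"z": 0,"ax": 0,"ay": 0,"az": -0.5,"claw": 0}

```text
t: 1.15
ee_pos: [0.4137, -0.2242, 0.3003]
tcp_rot: [0.81, 0.586, 0.0, 0.0]
force: [0.8, -1.0, 0.2]
opening: -0.001
```

```bash
python3 -c "
from h import *
st();move([.50,-.02,.30])"
```

```text
t 1.15 press mm [-179.  -209.7  300.3] F [ 0.8 -1.   0.2] op -0.0
shift mm [220.9  18.1   0.3] rotvec [ 0.     0.    -0.435] t 1.15
```

Emit:
carry_out:
  rows:
    - {"x": 44,"y": 4,"z": 0,"ax": 0,"ay": 0,"az": -0.1,"claw": 0}
    - {"x": 88,"y": 8,"z": 0,"ax": 0,"ay": 0,"az": -0.2,"claw": 0}
    - {"x": 132,"y": 12,"z": 0,"ax": 0,"ay": 0,"az": -0.3,"claw": 0}
    - {"x": 176,"y": 15,"z": 0,"ax": 0,"ay": 0,"az": -0.4,"claw": 0}
    - {"x": 221,"y": 18,"z": 0,"ax": 0,"ay": 0,"az": -0.435,"claw": 0}

```text
t: 1.65
ee_pos: [0.5008, -0.0202, 0.3003]
tcp_rot: [0.665, 0.747, -0.0, 0.0]
force: [1.5, -0.7, 0.2]
opening: -0.002
```

```bash
python3 -c "
from h import *
st()
d=get_image('wrist'); cv2.imwrite('pics/w1.png',d['frame'][:,:,::-1]); np.save('w1.npy',pts(d)); print(d['extrinsics'].round(3),d['mtx'])"
```

```text
t 1.65 press mm [-68.7 -17.3 300.3] F [ 1.5 -0.7  0.2] op -0.0
[[ 0.993 -0.111 -0.039  0.492]
 [ 0.118  0.94   0.321  0.062]
 [ 0.001 -0.323  0.946  0.484]
 [ 0.     0.     0.     1.   ]] [[336.20163235   0.         319.85928712]
 [  0.         336.20163235 232.71033577]
 [  0.           0.           1.        ]]
```

View pics/w1.png

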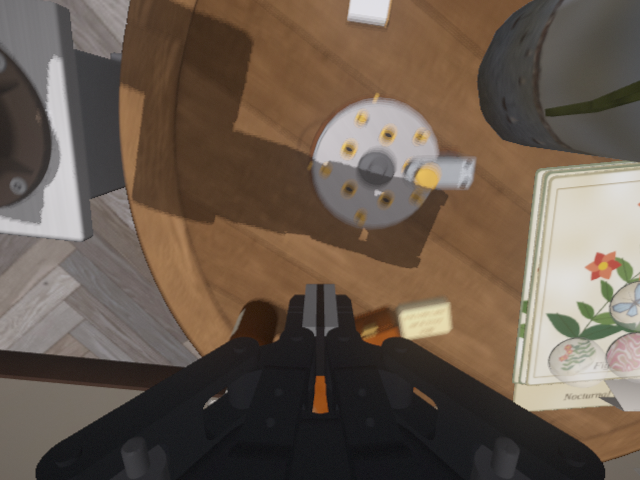

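The wrist view shows the turret at (376,165), the pin head at (428,176), the posts at (362,118), (420,136), (325,170), (360,216) and (415,195), and the big vase at the upper right. I'll fit the axis from this view.

```bash
cat > post.py <<'E'
from h import *
def posts(name,show=True):
    d=get_image(name); P=pts(d); f=d["frame"]
    hsv=cv2.cvtColor(f,cv2.COLOR_RGB2HSV)
    r=np.hypot(P[...,0]-C[0],P[...,1]-C[1])
    # project to plane z=66: ray-plane to avoid depth noise
    E=d["extrinsics"];K=d["mtx"];v,u=np.mgrid[0:480,0:640]
    ray=np.stack([(u-K[0,2])/K[0,0],-(v-K[1,2])/K[1,1],-np.ones((480,640))],-1)@E[:3,:3].T
    o=E[:3,3]
    def plane(h): return o+ray*((h-o[2])/ray[...,2])[...,None]
    Q=plane(.066)
    m=(abs(P[...,2]-.066)<.007)&(r>.05)&(r<.08)
    n,lab,stt,cen=cv2.connectedComponentsWithStats(m.astype(np.uint8))
    out=[]
    for i in range(1,n):
        if stt[i,4]>=6:
            q=Q[lab==i]; out.append(q.mean(0)[:2]); p=W2P(out[-1].tolist()+[0])
            print(cen[i].round(),stt[i,4],(out[-1]*1000).round(1),"press ang",np.degrees(np.arctan2(p[1],p[0])).round(1)%360,"r",np.hypot(*p[:2]).round(4))
    H=plane(.118);m=(abs(P[...,2]-.118)<.008)&(r<.07)
    if m.any(): print("pin",(H[m].mean(0)*1000).round(1),m.sum())
    H=plane(.04);m=(abs(P[...,2]-.04)<.006)&(r<.1)
    x,rr=cv2.minEnclosingCircle((H[m][:,:2]*1000).astype(np.float32));print("disc",x,rr)
    H=plane(.086);m=(abs(P[...,2]-.086)<.006)&(r>.06)&(r<.12)&(P[...,0]>.6)&(abs(P[...,1]-.012)<.03)
    if m.sum()>5:
        ln=cv2.fitLine((H[m][:,:2]).astype(np.float32),cv2.DIST_L2,0,.01,.01).ravel(); print("bridge dir",np.degrees(np.arctan2(ln[1],ln[0])),ln[2:])
    return out,d
E
python3 - <<'E'
from post import *
for n in ("wrist","top"):
    print(n);o,d=posts(n)
crop(d,250,345,185,285,6,"pics/c2.png")
E
```

```text
wrist
[359. 126.] 60 [541.1  63.9] press ang 107.1 r 0.0643
[419. 145.] 64 [616.6  50.8] press ang 36.0 r 0.0675
[322. 179.] 55 [505.1  -4.3] press ang 181.9 r 0.0626
[415. 207.] 59 [627.9 -25.5] press ang 326.7 r 0.0681
[358. 226.] 55 [558.8 -59.2] press ang 256.0 r 0.0647
pin [613.2  10.5 118. ] 508
disc (578.931396484375, 5.97035026550293) 88.84635162353516
bridge dir -9.058362 [0.6546775  0.01669081]
top
[271. 247.] 7 [540.6  64.4] press ang 107.3 r 0.065
disc (542.1029052734375, 19.204591751098633) 63.374656677246094
```

```bash
sed -i 's/^C=.*/C=np.array([.569,.005]); PSI=np.deg2rad(7.0)/' h.py; python3 - <<'E'
from h import *
P=np.load("top1.npy").reshape(-1,3)
m=(P[:,0]>.45)&(P[:,0]<.75)&(P[:,1]>.06)&(P[:,1]<.4)&(P[:,2]>.07)
Q=P[m]
for y0 in np.arange(.06,.4,.04):
    print(round(y0,2),end=': ')
    for x0 in np.arange(.45,.75,.03):
        s=Q[(Q[:,0]>=x0)&(Q[:,0]<x0+.03)&(Q[:,1]>=y0)&(Q[:,1]<y0+.04)]
        print(f"{s[:,2].max():.2f}" if len(s) else "-",end=' ')
    print()
E
python3 -c "
from h import *
st();move(P2W([-53.4e-3,38.8e-3,.30]));move(P2W([-53.4e-3,38.8e-3,.052]));move(P2W([20.4e-3,62.8e-3,.052]))"
```

```text
0.06: - - - - - - 0.48 0.47 0.48 0.49 
0.1: - - - - - - 0.45 0.45 0.50 0.53 
0.14: - - - - - 0.41 0.46 0.50 0.50 0.48 
0.18: - - - - - 0.43 0.46 0.52 0.52 0.51 
0.22: - - - - - - - 0.52 0.51 0.48 
0.26: - - - - - - - - - 0.53 
0.3: 0.65 0.67 0.65 - 0.65 0.66 0.79 0.57 - 0.32 
0.34: 0.71 0.72 0.74 0.76 0.76 0.74 0.79 0.79 0.69 0.71 
0.38: 0.70 0.73 0.74 0.75 0.76 0.75 0.75 0.72 0.74 0.79 
t 1.8 press mm [-70.7 -16.4 299.9] F [-0.4 -0.4  0.1] op -0.0
shift mm [55.3 17.  -0.1] rotvec [-0.001 -0.    -0.005] t 1.8
shift mm [ 55.2  17.2 247.9] rotvec [-0.001 -0.    -0.005] t 1.8
shift mm [ 79.6  90.9 247.9] rotvec [-0.001 -0.    -0.005] t 1.8
```

The turret is at rest: every post is within about 1° of its rest angle. The foliage overhangs beyond x > 0.6 on the left, so I'll work only on the front side. Next I enter the gap at 144° with shut fingers.

Emit:
carry_out:
  rows:
    - {"x": 40,"y": 12,"z": 20,"ax": 0,"ay": 0,"az": 0,"claw": 0}
    - {"x": 55,"y": 17,"z": 65,"ax": 0,"ay": 0,"az": 0,"claw": 0}
    - {"x": 55,"y": 17,"z": 110,"ax": 0,"ay": 0,"az": 0,"claw": 0}
    - {"x": 55,"y": 17,"z": 155,"ax": 0,"ay": 0,"az": 0,"claw": 0}
    - {"x": 55,"y": 17,"z": 180,"ax": 0,"ay": 0,"az": 0,"claw": 0}

```text
t: 2.3
ee_pos: [0.5095, 0.0337, 0.1173]
tcp_rot: [0.666, 0.746, -0.001, -0.001]
force: [-0.0, -0.4, 0.7]
opening: -0.003
```

```bash
python3 -c "
from h import *
st();move(P2W([-53.4e-3,38.8e-3,.05]))
d=get_image('wrist'); cv2.imwrite('pics/w2.png',d['frame'][:,:,::-1])
d=get_image('scene'); crop(d,220,420,150,330,3,'pics/s2.png')"
```

```text
t 2.3 press mm [-55.5  35.7 117.3] F [-0.  -0.4  0.7] op -0.0
shift mm [ 3.1  2.3 67.3] rotvec [-0.004 -0.    -0.01 ] t 2.3
```

View pics/w2.png

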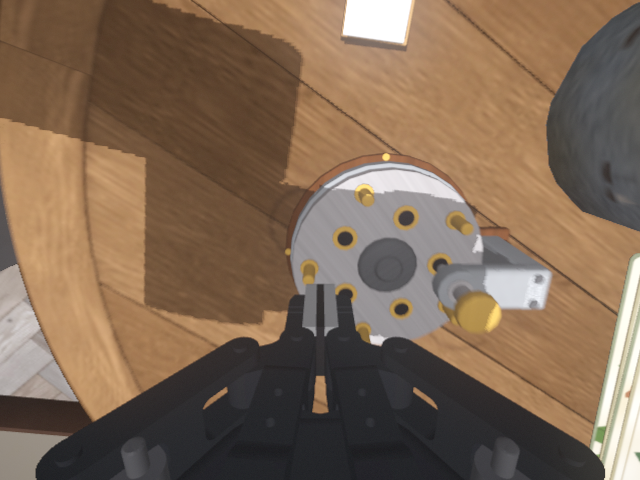

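View pics/s2.png

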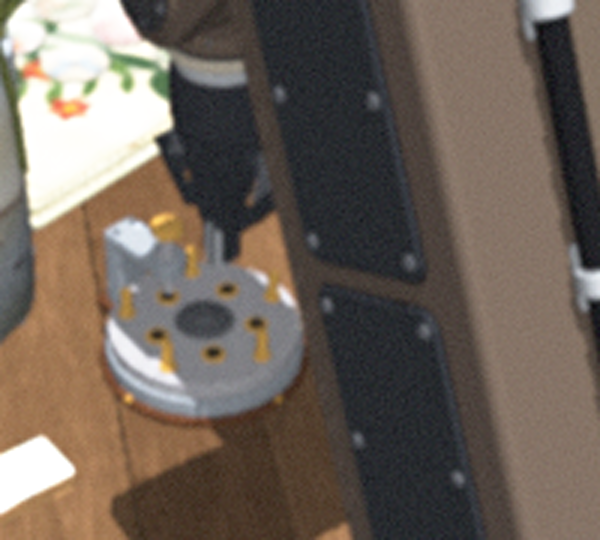

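```bash
python3 -c "
from h import *
s=state()
for n in ('scene','wrist'):
    d=get_image(n);E=np.linalg.inv(d['extrinsics'])
    for nm,w in (('tcp',s['ee_pos']),('front',P2W([-.066,0,.066])),('p108',P2W([.066*np.cos(np.radians(108)),.066*np.sin(np.radians(108)),.066])),('p252',P2W([.066*np.cos(np.radians(252)),.066*np.sin(np.radians(252)),.066])),('pin',P2W([.044,0,.118]))):
        c=E[:3,:3]@w+E[:3,3]; K=d['mtx']; print(n,nm,(K[0,2]+K[0,0]*c[0]/-c[2]).round(),(K[1,2]-K[1,1]*c[1]/-c[2]).round())
"
```

```text
scene tcp 294.0 249.0
scene front 307.0 261.0
scene p108 275.0 264.0
scene p252 311.0 241.0
scene pin 275.0 225.0
wrist tcp 316.0 262.0
wrist front 304.0 278.0
wrist p108 365.0 198.0
wrist p252 360.0 345.0
wrist pin 474.0 313.0
```

```bash
python3 -c "
from h import *
s=state();print(s['ee_pos'])
d=get_image('wrist');P=pts(d)
for v in range(255,340,6): print(v,[ (P[v,u]*1000).round().tolist() for u in (310,316,330)])
d=get_image('scene');P=pts(d)
for v in range(220,256,3): print(v,[ (P[v,u]*1000).round().tolist() for u in (290,293,296)])
"
```

```text
[0.51141729 0.03381924 0.12090089]
255 [[508.0, 6.0, 41.0], [513.0, 6.0, 41.0], [524.0, 7.0, 40.0]]
261 [[508.0, 1.0, 44.0], [513.0, 0.0, 40.0], [525.0, 2.0, 41.0]]
267 [[508.0, -1.0, 51.0], [514.0, -5.0, 41.0], [526.0, -4.0, 40.0]]
273 [[509.0, -1.0, 61.0], [514.0, -10.0, 42.0], [526.0, -8.0, 43.0]]
279 [[509.0, -4.0, 66.0], [515.0, -16.0, 41.0], [527.0, -15.0, 41.0]]
285 [[507.0, 43.0, 167.0], [510.0, 44.0, 168.0], [516.0, 44.0, 167.0]]
291 [[507.0, 44.0, 173.0], [510.0, 44.0, 173.0], [516.0, 45.0, 173.0]]
297 [[507.0, 44.0, 178.0], [510.0, 44.0, 178.0], [516.0, 44.0, 178.0]]
303 [[507.0, 44.0, 183.0], [510.0, 45.0, 185.0], [516.0, 44.0, 183.0]]
309 [[508.0, 43.0, 187.0], [510.0, 44.0, 188.0], [515.0, 45.0, 188.0]]
315 [[508.0, 44.0, 192.0], [510.0, 44.0, 193.0], [515.0, 44.0, 191.0]]
321 [[508.0, 44.0, 196.0], [510.0, 45.0, 197.0], [515.0, 45.0, 196.0]]
327 [[508.0, 44.0, 200.0], [510.0, 44.0, 200.0], [515.0, 45.0, 201.0]]
333 [[508.0, 44.0, 204.0], [510.0, 41.0, 199.0], [515.0, 45.0, 204.0]]
339 [[508.0, 45.0, 208.0], [511.0, 39.0, 200.0], [nan, nan, nan]]
220 [[506.0, 46.0, 209.0], [497.0, 45.0, 214.0], [494.0, 39.0, 213.0]]
223 [[510.0, 44.0, 198.0], [497.0, 45.0, 206.0], [490.0, 42.0, 209.0]]
226 [[512.0, 42.0, 188.0], [505.0, 39.0, 190.0], [497.0, 36.0, 194.0]]
229 [[508.0, 45.0, 183.0], [505.0, 39.0, 182.0], [499.0, 35.0, 184.0]]
232 [[509.0, 44.0, 174.0], [501.0, 42.0, 177.0], [499.0, 35.0, 176.0]]
235 [[512.0, 42.0, 162.0], [503.0, 40.0, 167.0], [666.0, -97.0, 2.0]]
238 [[627.0, -46.0, 40.0], [626.0, -55.0, 36.0], [660.0, -92.0, -3.0]]
241 [[619.0, -39.0, 38.0], [612.0, -45.0, 40.0], [606.0, -50.0, 41.0]]
244 [[608.0, -32.0, 39.0], [604.0, -38.0, 38.0], [596.0, -42.0, 42.0]]
247 [[599.0, -25.0, 38.0], [590.0, -27.0, 43.0], [589.0, -36.0, 39.0]]
250 [[588.0, -16.0, 39.0], [583.0, -22.0, 40.0], [580.0, -29.0, 38.0]]
253 [[569.0, -1.0, 49.0], [568.0, -10.0, 46.0], [566.0, -18.0, 43.0]]
```

Both cameras put the visible fingertip at z≈0.165 while the reported TCP is at 0.121, about 43 mm apart. I'll go down gently to TCP 0.052 and look again before trusting either.

Emit:
carry_out:
  rows:
    - {"x": 2,"y": 2,"z": 15,"ax": 0,"ay": 0,"az": 0,"claw": 0}
    - {"x": 2,"y": 2,"z": 30,"ax": 0,"ay": 0,"az": 0,"claw": 0}
    - {"x": 2,"y": 2,"z": 45,"ax": 0,"ay": 0,"az": 0,"claw": 0}
    - {"x": 2,"y": 2,"z": 58,"ax": 0,"ay": 0,"az": 0,"claw": 0}
    - {"x": 2,"y": 2,"z": 68,"ax": 0,"ay": 0,"az": 0,"claw": 0}

```text
t: 3.1
ee_pos: [0.5137, 0.0366, 0.053]
tcp_rot: [0.666, 0.746, 0.001, 0.001]
force: [-0.0, 1.0, 0.3]
opening: 0.005
```

```bash
python3 -c "
from h import *
st()
d=get_image('wrist');P=pts(d);cv2.imwrite('pics/w3.png',d['frame'][:,:,::-1])
for v in range(273,320,6): print(v,[ (P[v,u]*1000).round().tolist() for u in (310,330)])
d=get_image('scene'); crop(d,220,420,150,330,3,'pics/s3.png');st()"
```

```text
t 3.1 press mm [-51.1  38.1  53. ] F [-0.   1.   0.3] op 0.0
273 [[510.0, 24.0, 41.0], [522.0, 27.0, 44.0]]
279 [[510.0, 20.0, 41.0], [523.0, 22.0, 42.0]]
285 [[509.0, 46.0, 98.0], [518.0, 47.0, 99.0]]
291 [[509.0, 47.0, 105.0], [518.0, 48.0, 106.0]]
297 [[509.0, 47.0, 111.0], [518.0, 47.0, 109.0]]
303 [[509.0, 46.0, 114.0], [518.0, 47.0, 115.0]]
309 [[510.0, 47.0, 120.0], [518.0, 47.0, 119.0]]
315 [[510.0, 47.0, 124.0], [517.0, 48.0, 125.0]]
t 3.2 press mm [-51.7  38.3  52.3] F [-0.2 -0.4  0. ] op -0.0
```

View pics/s3.png

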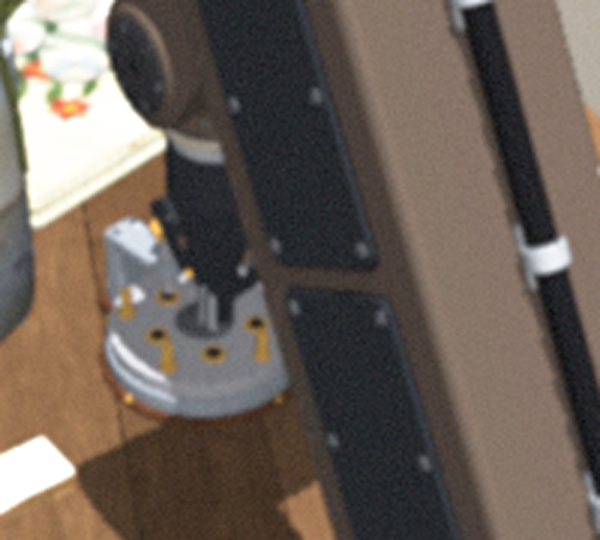

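View pics/w3.png

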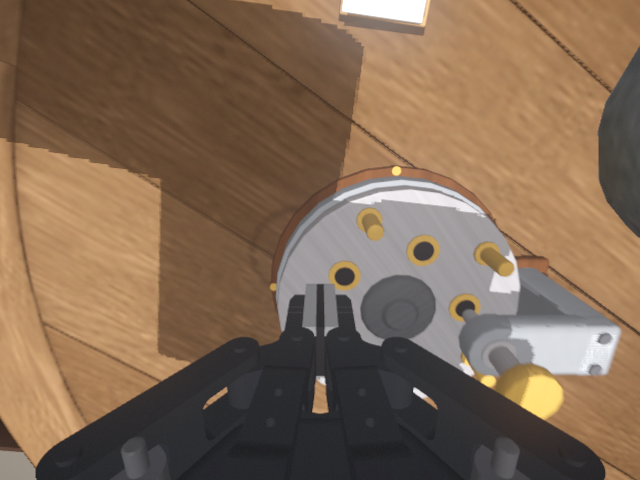

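In both views the visible tip hangs about 43 mm higher than the reported TCP, over the turret at press (-51, 38). I'll feel for the turret face with small steps. If the report is right, contact comes at z 0.040.

Emit:
carry_out:
  rows:
    - {"x": 0,"y": 0,"z": 3,"ax": 0,"ay": 0,"az": 0,"claw": 0}
    - {"x": 0,"y": 0,"z": 6,"ax": 0,"ay": 0,"az": 0,"claw": 0}
    - {"x": 0,"y": 0,"z": 8,"ax": 0,"ay": 0,"az": 0,"claw": 0}
    - {"x": 0,"y": 0,"z": 10,"ax": 0,"ay": 0,"az": 0,"claw": 0}
    - {"x": 0,"y": 0,"z": 11,"ax": 0,"ay": 0,"az": 0,"claw": 0}

```text
t: 3.7
ee_pos: [0.5129, 0.0368, 0.0412]
tcp_rot: [0.666, 0.746, -0.0, 0.0]
force: [-0.1, 0.1, -0.9]
opening: -0.003
```

Emit:
carry_out:
  rows:
    - {"x": 0,"y": 0,"z": 1,"ax": 0,"ay": 0,"az": 0,"claw": 0}
    - {"x": 0,"y": 0,"z": 1,"ax": 0,"ay": 0,"az": 0,"claw": 0}

```text
t: 3.9
ee_pos: [0.5129, 0.0368, 0.0402]
tcp_rot: [0.666, 0.746, -0.0, -0.0]
force: [0.4, 0.2, -0.1]
opening: -0.001
```

Emit:
carry_out:
  rows:
    - {"x": 0,"y": 0,"z": 1,"ax": 0,"ay": 0,"az": 0,"claw": 0}
    - {"x": 0,"y": 0,"z": 1,"ax": 0,"ay": 0,"az": 0,"claw": 0}

```text
t: 4.1
ee_pos: [0.5129, 0.0368, 0.0392]
tcp_rot: [0.666, 0.746, -0.0, 0.0]
force: [0.2, -1.0, 0.6]
opening: 0.002
```

Emit:
carry_out:
  rows:
    - {"x": 0,"y": 0,"z": 1,"ax": 0,"ay": 0,"az": 0,"claw": 0}
    - {"x": 0,"y": 0,"z": 1,"ax": 0,"ay": 0,"az": 0,"claw": 0}

```text
t: 4.3
ee_pos: [0.5129, 0.0368, 0.0382]
tcp_rot: [0.666, 0.746, -0.0, -0.0]
force: [-0.3, 0.5, 0.6]
opening: 0.004
```

Emit:
carry_out:
  rows:
    - {"x": 0,"y": 0,"z": 1,"ax": 0,"ay": 0,"az": 0,"claw": 0}
    - {"x": 0,"y": 0,"z": 1,"ax": 0,"ay": 0,"az": 0,"claw": 0}

```text
t: 4.5
ee_pos: [0.5129, 0.0368, 0.0372]
tcp_rot: [0.666, 0.746, -0.0, 0.0]
force: [0.3, -0.8, -0.3]
opening: 0.005
```

Emit:
carry_out:
  rows:
    - {"x": 0,"y": 0,"z": 1,"ax": 0,"ay": 0,"az": 0,"claw": 0}
    - {"x": 0,"y": 0,"z": 1,"ax": 0,"ay": 0,"az": 0,"claw": 0}

```text
t: 4.7
ee_pos: [0.5129, 0.0368, 0.0362]
tcp_rot: [0.666, 0.746, -0.0, -0.0]
force: [-0.4, 0.2, 0.2]
opening: 0.001
```

No contact at reported z 0.036, so the cameras are right and the true tip is about 43 mm above the reported TCP. I'll continue down carefully.

Emit:
carry_out:
  rows:
    - {"x": 0,"y": 0,"z": 3,"ax": 0,"ay": 0,"az": 0,"claw": 0}
    - {"x": 0,"y": 0,"z": 6,"ax": 0,"ay": 0,"az": 0,"claw": 0}
    - {"x": 0,"y": 0,"z": 9,"ax": 0,"ay": 0,"az": 0,"claw": 0}
    - {"x": 0,"y": 0,"z": 12,"ax": 0,"ay": 0,"az": 0,"claw": 0}
    - {"x": 0,"y": 0,"z": 14,"ax": 0,"ay": 0,"az": 0,"claw": 0}

```text
t: 5.2
ee_pos: [0.5128, 0.0368, 0.0219]
tcp_rot: [0.666, 0.746, -0.0, -0.0]
force: [1.3, -0.5, -0.2]
opening: 0.001
```

```bash
python3 -c "
from h import *
st()
d=get_image('wrist');P=pts(d);cv2.imwrite('pics/w4.png',d['frame'][:,:,::-1])
for v in range(279,292,1): print(v,[ (P[v,u]*1000).round().tolist() for u in (310,330)])
d=get_image('scene'); crop(d,220,420,150,330,3,'pics/s4.png');st()"
```

```text
t 5.2 press mm [-51.9  38.4  21.9] F [ 1.3 -0.5 -0.2] op 0.0
279 [[509.0, 36.0, 40.0], [519.0, 37.0, 42.0]]
280 [[509.0, 35.0, 41.0], [520.0, 36.0, 41.0]]
281 [[509.0, 35.0, 41.0], [520.0, 36.0, 41.0]]
282 [[509.0, 34.0, 41.0], [520.0, 35.0, 41.0]]
283 [[509.0, 34.0, 41.0], [520.0, 35.0, 42.0]]
284 [[508.0, 47.0, 67.0], [517.0, 48.0, 67.0]]
285 [[508.0, 47.0, 69.0], [517.0, 48.0, 69.0]]
286 [[508.0, 47.0, 69.0], [517.0, 47.0, 69.0]]
287 [[508.0, 47.0, 71.0], [517.0, 48.0, 71.0]]
288 [[508.0, 46.0, 70.0], [517.0, 48.0, 71.0]]
289 [[508.0, 47.0, 73.0], [517.0, 47.0, 71.0]]
290 [[508.0, 47.0, 74.0], [517.0, 48.0, 74.0]]
291 [[508.0, 47.0, 75.0], [517.0, 47.0, 73.0]]
t 5.3 press mm [-51.9  38.4  21.9] F [ 0.7 -0.   0.5] op 0.0
```

View pics/s4.png

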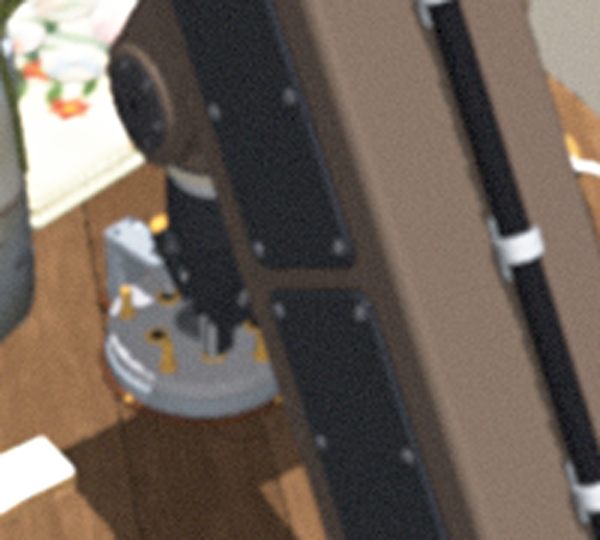

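View pics/w4.png

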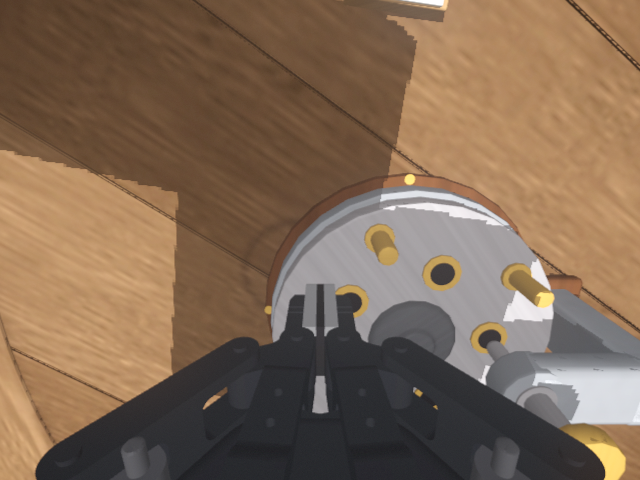

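The true tip is at about z 65 with the TCP reporting 22, an offset of 44 mm. I'll check the knuckle extents against the pin head and bridge before lowering the last 15 mm.

```bash
python3 -c "
from h import *
st()
d=get_image('wrist');P=pts(d);s=state();r=R.from_quat(s['tcp_rot'])
for v,u in ((300,290),(300,350),(345,240),(345,400),(400,100),(400,150),(400,540),(455,45),(455,135),(455,505),(455,600),(478,60),(478,580)):
    print(v,u,(r.inv().apply(P[v,u]-s['ee_pos'])*1000).round())
Q=r.inv().apply((P.reshape(-1,3)-s['ee_pos']))*1000
m=np.isfinite(Q[:,0])&(Q[:,2]<-40)&(Q[:,0]<25)&(abs(Q[:,1])<80)&(np.arange(640*480)//640>280)
for z0 in range(-160,-40,10):
    q=Q[m&(Q[:,2]>=z0)&(Q[:,2]<z0+10)]
    if len(q): print(z0,'y',q[:,1].min().round(),q[:,1].max().round(),'x',q[:,0].min().round(),q[:,0].max().round(),len(q))
"
```

```text
t 5.3 press mm [-51.9  38.4  21.9] F [ 0.7 -0.   0.5] op 0.0
300 290 [  6. -12. -53.]
300 350 [  7.  14. -53.]
345 240 [ 13. -25. -92.]
345 400 [ 13.  27. -92.]
400 100 [-124. -168.   21.]
400 150 [  11.  -44. -113.]
400 540 [-32.  95. -70.]
455 45 [  11.  -60. -129.]
455 135 [  10.  -41. -127.]
455 505 [  11.   43. -128.]
455 600 [-29.  99. -97.]
478 60 [  10.  -54. -133.]
478 580 [  11.   56. -133.]
-150 y 16.0 16.0 x 21.0 21.0 1
-140 y -61.0 63.0 x 6.0 21.0 9185
-130 y -61.0 63.0 x -4.0 18.0 17725
-120 y -56.0 57.0 x -12.0 18.0 13040
-110 y -47.0 50.0 x -12.0 18.0 6561
-100 y -39.0 41.0 x -13.0 14.0 7636
-90 y -32.0 34.0 x -13.0 14.0 2338
-80 y -13.0 14.0 x -12.0 11.0 1100
-70 y -13.0 15.0 x 5.0 11.0 871
-60 y -13.0 14.0 x 5.0 11.0 718
-50 y -11.0 13.0 x 5.0 11.0 239
```

Shut fingertips are about 26×22 mm, with knuckles to ±48 mm at pin-head height along press x. They stay clear of the pin if I work the front gaps. I'll lower to true tip z≈51.

Emit:
carry_out:
  rows:
    - {"x": 0,"y": 0,"z": 4,"ax": 0,"ay": 0,"az": 0,"claw": 0}
    - {"x": 0,"y": 0,"z": 8,"ax": 0,"ay": 0,"az": 0,"claw": 0}
    - {"x": 0,"y": 0,"z": 12,"ax": 0,"ay": 0,"az": 0,"claw": 0}
    - {"x": 0,"y": 0,"z": 15,"ax": 0,"ay": 0,"az": 0,"claw": 0}
    - {"x": 0,"y": 0,"z": 15,"ax": 0,"ay": 0,"az": 0,"claw": 0}

```text
t: 5.85
ee_pos: [0.5127, 0.0368, 0.0068]
tcp_rot: [0.666, 0.746, -0.0, -0.0]
force: [-1.2, 0.4, -0.0]
opening: 0.003
```

```bash
python3 -c "
from h import *
st()
for a in (144,150,156,160,164,170,176,182,188,194,200,206,212):
    for rr in (.064,):
        w=P2W([rr*np.cos(np.radians(a)),rr*np.sin(np.radians(a)),state()['ee_pos'][2]]);print(a,end=' ');move(w)
"
```

```text
t 5.85 press mm [-52.   38.4   6.8] F [-1.2  0.4 -0. ] op 0.0
144 shift mm [-0.8  0.2 -0. ] rotvec [-0.001 -0.    -0.009] t 5.85
150 shift mm [-6.5 -3.4  0. ] rotvec [-0.001 -0.    -0.009] t 5.85
156 shift mm [-12.5  -6.3   0. ] rotvec [-0.001 -0.    -0.009] t 5.85
160 shift mm [-16.6  -8.    0. ] rotvec [-0.001 -0.    -0.009] t 5.85
164 shift mm [-20.9  -9.3   0. ] rotvec [-0.001 -0.    -0.009] t 5.85
170 shift mm [-27.4 -10.8   0. ] rotvec [-0.001 -0.    -0.009] t 5.85
176 shift mm [-34.1 -11.5   0. ] rotvec [-0.001 -0.    -0.009] t 5.85
182 shift mm [-40.8 -11.6   0. ] rotvec [-0.001 -0.    -0.009] t 5.85
188 shift mm [-47.4 -10.9   0. ] rotvec [-0.001 -0.    -0.009] t 5.85
194 shift mm [-54.   -9.6   0. ] rotvec [-0.001 -0.    -0.009] t 5.85
200 shift mm [-60.4  -7.6   0. ] rotvec [-0.001 -0.    -0.009] t 5.85
206 shift mm [-66.5  -4.9   0. ] rotvec [-0.001 -0.    -0.009] t 5.85
212 shift mm [-72.4  -1.6  -0. ] rotvec [-0.001 -0.    -0.009] t 5.85
```

Emit:
carry_out:
  rows:
    - {"x": -6,"y": -3,"z": 0,"ax": 0,"ay": 0,"az": 0,"claw": 0}
    - {"x": -12,"y": -6,"z": 0,"ax": 0,"ay": 0,"az": 0,"claw": 0}
    - {"x": -17,"y": -8,"z": 0,"ax": 0,"ay": 0,"az": 0,"claw": 0}
    - {"x": -20,"y": -9,"z": 0,"ax": 0,"ay": 0,"az": 0,"claw": 0}
    - {"x": -23,"y": -10,"z": 0,"ax": 0,"ay": 0,"az": 0,"claw": 0}

```text
t: 6.35
ee_pos: [0.5056, 0.0123, 0.0074]
tcp_rot: [0.666, 0.746, 0.0, 0.0]
force: [-0.4, -0.8, -0.1]
opening: -0.002
```

Emit:
carry_out:
  rows:
    - {"x": -2,"y": -1,"z": 0,"ax": 0,"ay": 0,"az": 0,"claw": 0}
    - {"x": -4,"y": -1,"z": 0,"ax": 0,"ay": 0,"az": 0,"claw": 0}
    - {"x": -4,"y": -1,"z": 0,"ax": 0,"ay": 0,"az": 0,"claw": 0}

```text
t: 6.65
ee_pos: [0.5051, 0.0086, 0.0073]
tcp_rot: [0.666, 0.746, 0.0, 0.0]
force: [0.1, 0.2, 1.2]
opening: -0.005
```

Emit:
carry_out:
  rows:
    - {"x": -2,"y": -0.5,"z": 0,"ax": 0,"ay": 0,"az": 0,"claw": 0}
    - {"x": -4,"y": -0.5,"z": 0,"ax": 0,"ay": 0,"az": 0,"claw": 0}
    - {"x": -4,"y": -0.5,"z": 0,"ax": 0,"ay": 0,"az": 0,"claw": 0}

```text
t: 6.95
ee_pos: [0.5051, 0.0045, 0.0073]
tcp_rot: [0.666, 0.746, 0.0, 0.0]
force: [1.2, 1.6, -0.0]
opening: -0.001
```

Emit:
carry_out:
  rows:
    - {"x": -2,"y": 0,"z": 0,"ax": 0,"ay": 0,"az": 0,"claw": 0}
    - {"x": -4,"y": 0,"z": 0,"ax": 0,"ay": 0,"az": 0,"claw": 0}
    - {"x": -4,"y": 0,"z": 0,"ax": 0,"ay": 0,"az": 0,"claw": 0}

```text
t: 7.25
ee_pos: [0.5055, 0.0005, 0.0073]
tcp_rot: [0.666, 0.746, -0.0, 0.0]
force: [1.2, 3.2, 0.6]
opening: 0.003
```

The post answers with a force towards +y. I keep on in small steps.

Emit:
carry_out:
  rows:
    - {"x": -2,"y": 0,"z": 0,"ax": 0,"ay": 0,"az": 0,"claw": 0}
    - {"x": -4,"y": 0,"z": 0,"ax": 0,"ay": 0,"az": 0,"claw": 0}
    - {"x": -4,"y": 0,"z": 0,"ax": 0,"ay": 0,"az": 0,"claw": 0}

```text
t: 7.55
ee_pos: [0.506, -0.0034, 0.0073]
tcp_rot: [0.666, 0.746, 0.0, 0.0]
force: [2.0, 2.6, 0.2]
opening: 0.001
```

Emit:
carry_out:
  rows:
    - {"x": -2,"y": 0.5,"z": 0,"ax": 0,"ay": 0,"az": 0,"claw": 0}
    - {"x": -4,"y": 0.5,"z": 0,"ax": 0,"ay": 0,"az": 0,"claw": 0}
    - {"x": -4,"y": 0.5,"z": 0,"ax": 0,"ay": 0,"az": 0,"claw": 0}

```text
t: 7.85
ee_pos: [0.5071, -0.0073, 0.0074]
tcp_rot: [0.666, 0.746, 0.0, 0.0]
force: [2.2, 3.8, 0.7]
opening: 0.002
```

```bash
python3 -c "
from h import *
st()
d=get_image('wrist');cv2.imwrite('pics/w5.png',d['frame'][:,:,::-1])"
```

```text
t 7.85 press mm [-62.9  -4.6   7.4] F [2.2 3.8 0.7] op 0.0
```

View pics/w5.png

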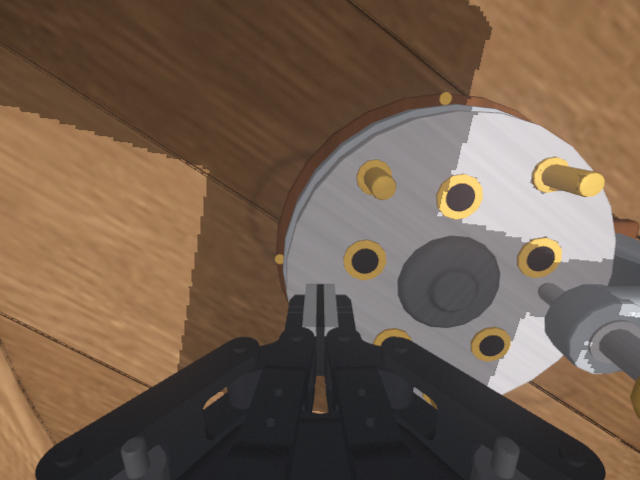

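The turret has turned with the post by about 15–20° at only 4–5 N. That is a click rise, not the stop, so I push on over the crest.

Emit:
carry_out:
  rows:
    - {"x": -4,"y": 0.7,"z": 0,"ax": 0,"ay": 0,"az": 0,"claw": 0}
    - {"x": -8,"y": 1.5,"z": 0,"ax": 0,"ay": 0,"az": 0,"claw": 0}
    - {"x": -11,"y": 2.4,"z": 0,"ax": 0,"ay": 0,"az": 0,"claw": 0}

```text
t: 8.2
ee_pos: [0.5118, -0.0174, 0.0075]
tcp_rot: [0.666, 0.746, 0.001, 0.001]
force: [9.8, 14.6, -2.9]
opening: 0.003
```

Emit:
carry_out:
  rows:
    - {"x": -3,"y": 1,"z": 0,"ax": 0,"ay": 0,"az": 0,"claw": 0}
    - {"x": -6,"y": 2.2,"z": 0,"ax": 0,"ay": 0,"az": 0,"claw": 0}
    - {"x": -9,"y": 3.5,"z": 0,"ax": 0,"ay": 0,"az": 0,"claw": 0}

```text
t: 8.5
ee_pos: [0.5152, -0.0264, 0.0074]
tcp_rot: [0.666, 0.746, 0.0, 0.0]
force: [1.4, 0.6, 1.2]
opening: 0.001
```

```bash
python3 -c "
from h import *
st()
d=get_image('wrist');cv2.imwrite('pics/w6.png',d['frame'][:,:,::-1])"
```

```text
t 8.5 press mm [-57.3 -24.6   7.4] F [1.4 0.6 1.2] op 0.0
```

View pics/w6.png

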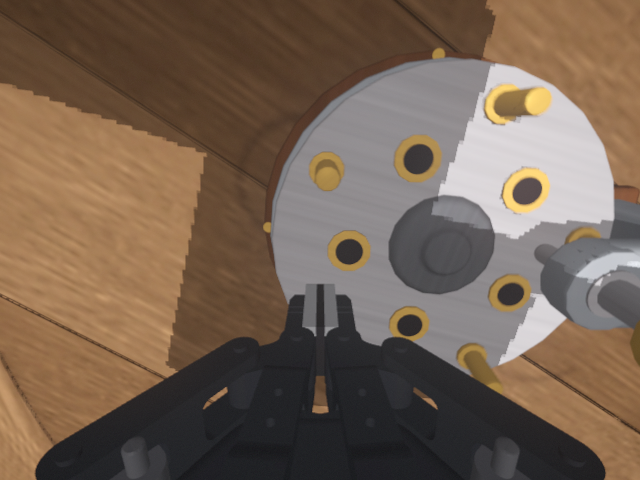

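```bash
cat >> h.py <<'E'
def ang(d,uv,h=.04):
    E=d["extrinsics"];K=d["mtx"]
    for u,v in uv:
        r=E[:3,:3]@np.array([(u-K[0,2])/K[0,0],-(v-K[1,2])/K[1,1],-1.]); w=E[:3,3]+r*(h-E[2,3])/r[2]; p=W2P(w)
        print((u,v),"ang",np.degrees(np.arctan2(p[1],p[0])).round(1)%360,"r",(np.hypot(p[0],p[1])*1000).round(1))
E
python3 -c "
from h import *
st()
d=get_image('wrist')
ang(d,[(327,168),(503,105),(472,357)]); ang(d,[(418,158),(348,250),(409,325),(510,293),(526,190)])"
```

```text
t 8.55 press mm [-57.3 -25.1   7.4] F [ 0.  -0.9  1. ] op 0.0
(327, 168) ang 145.5 r 63.7
(503, 105) ang 70.8 r 65.3
(472, 357) ang 291.5 r 71.2
(418, 158) ang 107.1 r 42.0
(348, 250) ang 184.4 r 42.5
(409, 325) ang 258.1 r 46.7
(510, 293) ang 325.6 r 48.4
(526, 190) ang 33.8 r 45.7
```

The turret now sits at the crest, with posts at about 145°, 71° and 291°. I continue slowly.

Emit:
carry_out:
  rows:
    - {"x": -2,"y": 1,"z": 0,"ax": 0,"ay": 0,"az": 0,"claw": 0}
    - {"x": -4,"y": 2,"z": 0,"ax": 0,"ay": 0,"az": 0,"claw": 0}
    - {"x": -5,"y": 2.5,"z": 0,"ax": 0,"ay": 0,"az": 0,"claw": 0}

```text
t: 8.9
ee_pos: [0.518, -0.0313, 0.0072]
tcp_rot: [0.666, 0.746, -0.0, -0.0]
force: [-0.6, 0.4, 1.0]
opening: -0.001
```

```bash
python3 -c "
from h import *
st()
d=get_image('wrist');cv2.imwrite('pics/w7.png',d['frame'][:,:,::-1])"
```

```text
t 8.9 press mm [-55.1 -29.8   7.2] F [-0.6  0.4  1. ] op -0.0
```

View pics/w7.png

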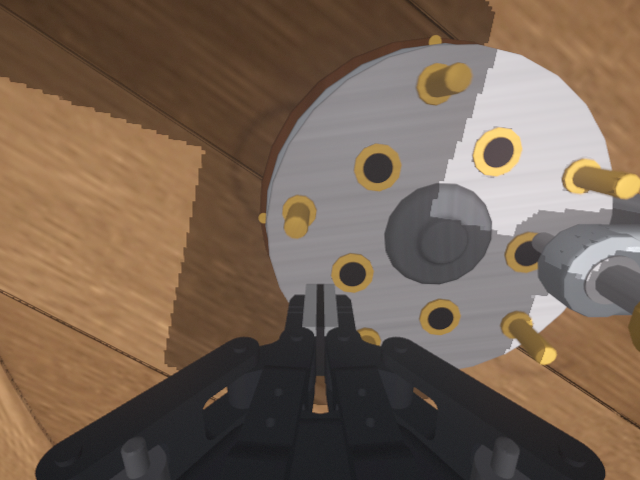

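```bash
python3 -c "
from h import *
st()
d=get_image('wrist')
cv2.imwrite('pics/w8.png',d['frame'][:,:,::-1])
ang(d,[(299,213),(433,84),(580,175),(515,325)])"
```

```text
t 8.95 press mm [-55.  -29.9   7.2] F [0.6 0.5 0.1] op -0.0
(299, 213) ang 170.5 r 64.0
(433, 84) ang 95.6 r 65.5
(580, 175) ang 23.3 r 68.8
(515, 325) ang 313.3 r 70.1
```

Emit:
carry_out:
  rows:
    - {"x": 0,"y": 0,"z": 0,"ax": 0,"ay": 0,"az": 0,"claw": 0}
    - {"x": 0,"y": 0,"z": 0,"ax": 0,"ay": 0,"az": 0,"claw": 0}

```text
t: 9.2
ee_pos: [0.5179, -0.031, 0.0073]
tcp_rot: [0.666, 0.746, -0.0, -0.0]
force: [-0.1, 0.1, 0.8]
opening: -0.003
```

```bash
python3 -c "
from h import *
st()
d=get_image('wrist')
cv2.imwrite('pics/w9.png',d['frame'][:,:,::-1])
for a in (205,210,215,220,225,230,235,240,245,250,255,260):
    print(a,end=' ');move(P2W([.064*np.cos(np.radians(a)),.064*np.sin(np.radians(a)),state()['ee_pos'][2]]))
"
```

```text
t 9.2 press mm [-55.1 -29.6   7.3] F [-0.1  0.1  0.8] op -0.0
205 shift mm [ 2.4 -3.  -0. ] rotvec [-0.     0.    -0.009] t 9.25
210 shift mm [-2.5 -0.4  0. ] rotvec [-0.     0.    -0.009] t 9.25
215 shift mm [-7.2  2.7  0. ] rotvec [-0.     0.    -0.009] t 9.25
220 shift mm [-11.6   6.1   0. ] rotvec [-0.     0.    -0.009] t 9.25
225 shift mm [-15.6   9.9   0. ] rotvec [-0.     0.    -0.009] t 9.25
230 shift mm [-19.4  14.1   0. ] rotvec [-0.     0.    -0.009] t 9.25
235 shift mm [-22.7  18.5   0. ] rotvec [-0.     0.    -0.009] t 9.25
240 shift mm [-25.7  23.3   0. ] rotvec [-0.     0.    -0.009] t 9.25
245 shift mm [-28.2  28.3   0. ] rotvec [-0.     0.    -0.009] t 9.25
250 shift mm [-30.3  33.4   0. ] rotvec [-0.     0.    -0.009] t 9.25
255 shift mm [-32.   38.8   0. ] rotvec [-0.     0.    -0.009] t 9.25
260 shift mm [-33.1  44.2   0. ] rotvec [-0.     0.    -0.009] t 9.25
```

View pics/w9.png

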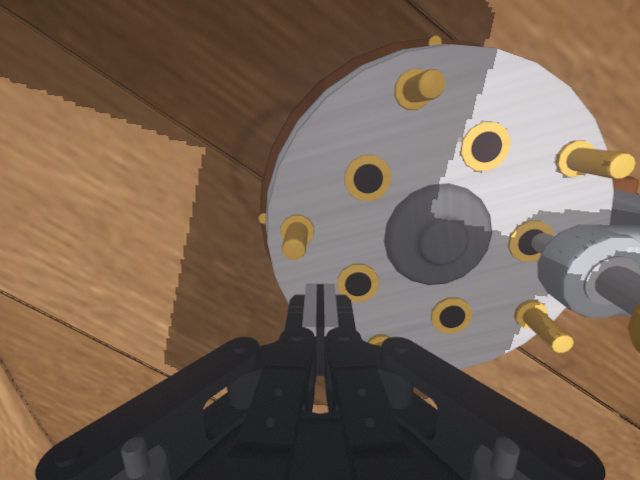

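The turret has snapped one click anticlockwise, with the front post back at about 180°. I push the 252° post the same way.

Emit:
carry_out:
  rows:
    - {"x": -4,"y": 1,"z": 0,"ax": 0,"ay": 0,"az": 0,"claw": 0}
    - {"x": -9,"y": 4,"z": 0,"ax": 0,"ay": 0,"az": 0,"claw": 0}
    - {"x": -13,"y": 8,"z": 0,"ax": 0,"ay": 0,"az": 0,"claw": 0}
    - {"x": -16,"y": 10,"z": 0,"ax": 0,"ay": 0,"az": 0,"claw": 0}
    - {"x": -19,"y": 14,"z": 0,"ax": 0,"ay": 0,"az": 0,"claw": 0}

```text
t: 9.75
ee_pos: [0.5343, -0.0487, 0.0073]
tcp_rot: [0.666, 0.746, -0.0, -0.0]
force: [0.2, 0.2, 0.2]
opening: -0.003
```

Emit:
carry_out:
  rows:
    - {"x": -1.5,"y": 2,"z": 0,"ax": 0,"ay": 0,"az": 0,"claw": 0}
    - {"x": -3,"y": 4,"z": 0,"ax": 0,"ay": 0,"az": 0,"claw": 0}
    - {"x": -3,"y": 4,"z": 0,"ax": 0,"ay": 0,"az": 0,"claw": 0}

```text
t: 10.05
ee_pos: [0.5385, -0.0509, 0.0072]
tcp_rot: [0.666, 0.746, -0.0, 0.0]
force: [0.2, -0.5, -0.0]
opening: -0.0
```

Emit:
carry_out:
  rows:
    - {"x": -1.5,"y": 2,"z": 0,"ax": 0,"ay": 0,"az": 0,"claw": 0}
    - {"x": -3,"y": 4,"z": 0,"ax": 0,"ay": 0,"az": 0,"claw": 0}
    - {"x": -3,"y": 4,"z": 0,"ax": 0,"ay": 0,"az": 0,"claw": 0}

```text
t: 10.35
ee_pos: [0.5428, -0.0534, 0.0072]
tcp_rot: [0.666, 0.746, -0.0, -0.0]
force: [-1.5, 1.3, 0.8]
opening: 0.001
```

```bash
python3 -c "
from h import *
st()
d=get_image('wrist')
cv2.imwrite('pics/w10.png',d['frame'][:,:,::-1])
"
```

```text
t 10.35 press mm [-33.2 -54.7   7.2] F [-1.5  1.3  0.8] op 0.0
```

View pics/w10.png

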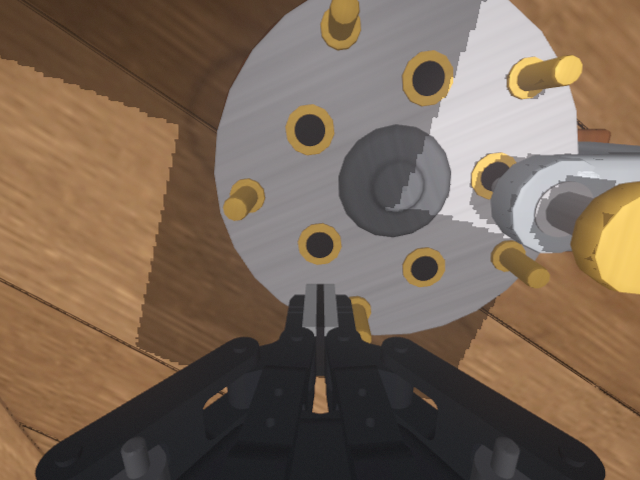

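The finger has just met the 252° post, at pixel (358,310). I feel on in small steps.

Emit:
carry_out:
  rows:
    - {"x": -1,"y": 2,"z": 0,"ax": 0,"ay": 0,"az": 0,"claw": 0}
    - {"x": -2,"y": 4,"z": 0,"ax": 0,"ay": 0,"az": 0,"claw": 0}
    - {"x": -2,"y": 4,"z": 0,"ax": 0,"ay": 0,"az": 0,"claw": 0}

```text
t: 10.7
ee_pos: [0.5472, -0.0551, 0.0073]
tcp_rot: [0.666, 0.746, -0.0, 0.0]
force: [-0.7, 0.1, -0.0]
opening: 0.001
```

Emit:
carry_out:
  rows:
    - {"x": -1,"y": 2,"z": 0,"ax": 0,"ay": 0,"az": 0,"claw": 0}
    - {"x": -2,"y": 4,"z": 0,"ax": 0,"ay": 0,"az": 0,"claw": 0}
    - {"x": -2,"y": 4,"z": 0,"ax": 0,"ay": 0,"az": 0,"claw": 0}

```text
t: 11.0
ee_pos: [0.5514, -0.0567, 0.0073]
tcp_rot: [0.666, 0.746, 0.0, 0.0]
force: [-0.5, 0.7, 0.8]
opening: -0.003
```

Emit:
carry_out:
  rows:
    - {"x": -1,"y": 2,"z": 0,"ax": 0,"ay": 0,"az": 0,"claw": 0}
    - {"x": -1.5,"y": 4,"z": 0,"ax": 0,"ay": 0,"az": 0,"claw": 0}
    - {"x": -1.5,"y": 4,"z": 0,"ax": 0,"ay": 0,"az": 0,"claw": 0}

```text
t: 11.3
ee_pos: [0.5555, -0.0576, 0.0073]
tcp_rot: [0.666, 0.746, 0.0, 0.0]
force: [-2.7, 1.4, -0.2]
opening: 0.001
```

Emit:
carry_out:
  rows:
    - {"x": -0.5,"y": 2,"z": 0,"ax": 0,"ay": 0,"az": 0,"claw": 0}
    - {"x": -1,"y": 4,"z": 0,"ax": 0,"ay": 0,"az": 0,"claw": 0}
    - {"x": -1,"y": 4,"z": 0,"ax": 0,"ay": 0,"az": 0,"claw": 0}

```text
t: 11.6
ee_pos: [0.5595, -0.0581, 0.0073]
tcp_rot: [0.666, 0.746, -0.0, 0.0]
force: [-3.6, 1.7, 0.4]
opening: -0.003
```

```bash
python3 -c "
from h import *
st()
d=get_image('wrist')
cv2.imwrite('pics/w11.png',d['frame'][:,:,::-1])
"
```

```text
t 11.6 press mm [-17.1 -61.5   7.3] F [-3.6  1.7  0.4] op -0.0
```

View pics/w11.png

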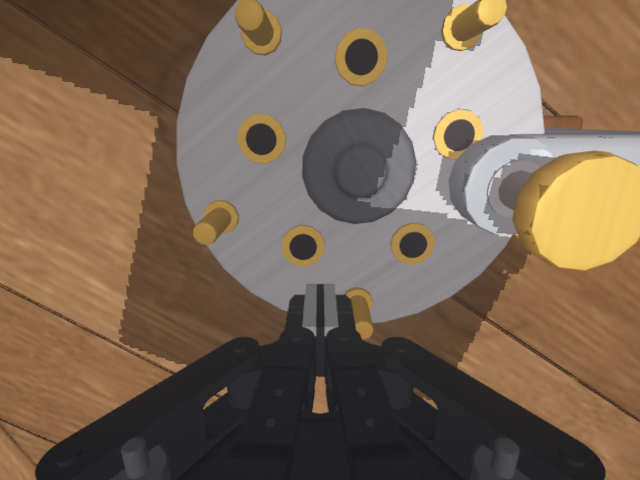

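The turret is following at about 4 N, roughly 17° past rest, so this is a second click and the start was station 2 or half-way. I continue over the crest.

Emit:
carry_out:
  rows:
    - {"x": -0.3,"y": 2,"z": 0,"ax": 0,"ay": 0,"az": 0,"claw": 0}
    - {"x": -0.6,"y": 4,"z": 0,"ax": 0,"ay": 0,"az": 0,"claw": 0}
    - {"x": -0.8,"y": 6,"z": 0,"ax": 0,"ay": 0,"az": 0,"claw": 0}
    - {"x": -0.8,"y": 6,"z": 0,"ax": 0,"ay": 0,"az": 0,"claw": 0}

```text
t: 12.05
ee_pos: [0.5651, -0.058, 0.0072]
tcp_rot: [0.666, 0.746, -0.0, -0.0]
force: [-5.0, 2.2, 0.8]
opening: 0.003
```

Emit:
carry_out:
  rows:
    - {"x": 0,"y": 2,"z": 0,"ax": 0,"ay": 0,"az": 0,"claw": 0}
    - {"x": 0,"y": 4,"z": 0,"ax": 0,"ay": 0,"az": 0,"claw": 0}
    - {"x": 0,"y": 6,"z": 0,"ax": 0,"ay": 0,"az": 0,"claw": 0}
    - {"x": 0,"y": 6,"z": 0,"ax": 0,"ay": 0,"az": 0,"claw": 0}

```text
t: 12.45
ee_pos: [0.5707, -0.0571, 0.0072]
tcp_rot: [0.666, 0.746, -0.0, -0.001]
force: [-6.5, 3.4, 2.0]
opening: 0.001
```

Emit:
carry_out:
  rows:
    - {"x": 0.2,"y": 2,"z": 0,"ax": 0,"ay": 0,"az": 0,"claw": 0}
    - {"x": 0.5,"y": 4,"z": 0,"ax": 0,"ay": 0,"az": 0,"claw": 0}
    - {"x": 0.8,"y": 6,"z": 0,"ax": 0,"ay": 0,"az": 0,"claw": 0}
    - {"x": 0.8,"y": 6,"z": 0,"ax": 0,"ay": 0,"az": 0,"claw": 0}

```text
t: 12.85
ee_pos: [0.5778, -0.0561, 0.0073]
tcp_rot: [0.666, 0.746, 0.0, 0.001]
force: [-1.1, 0.6, 0.0]
opening: -0.005
```

```bash
python3 -c "
from h import *
st()
d=get_image('wrist')
cv2.imwrite('pics/w12.png',d['frame'][:,:,::-1])
"
```

```text
t 12.85 press mm [  1.3 -61.8   7.3] F [-1.1  0.6  0. ] op -0.0
```

View pics/w12.png

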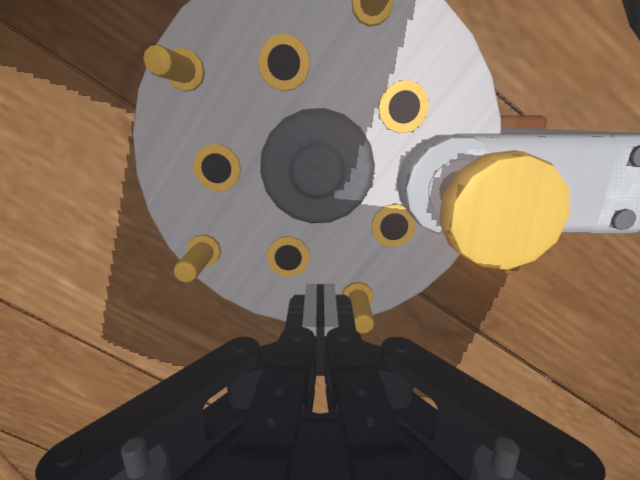

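Emit:
carry_out:
  rows:
    - {"x": 0.5,"y": 2,"z": 0,"ax": 0,"ay": 0,"az": 0,"claw": 0}
    - {"x": 1,"y": 4,"z": 0,"ax": 0,"ay": 0,"az": 0,"claw": 0}
    - {"x": 1,"y": 4,"z": 0,"ax": 0,"ay": 0,"az": 0,"claw": 0}
    - {"x": 1,"y": 4,"z": 0,"ax": 0,"ay": 0,"az": 0,"claw": 0}
    - {"x": 1,"y": 4,"z": 0,"ax": 0,"ay": 0,"az": 0,"claw": 0}

```text
t: 13.4
ee_pos: [0.5812, -0.0546, 0.0074]
tcp_rot: [0.666, 0.746, 0.0, 0.0]
force: [-0.3, 0.1, 0.7]
opening: 0.001
```

```bash
python3 -c "
from h import *
st()
d=get_image('wrist')
cv2.imwrite('pics/w13.png',d['frame'][:,:,::-1])
"
```

```text
t 13.4 press mm [  4.9 -60.7   7.4] F [-0.3  0.1  0.7] op 0.0
```

View pics/w13.png

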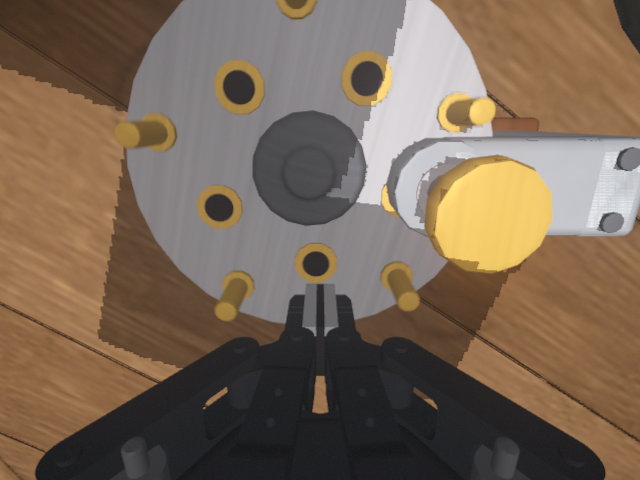

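```bash
python3 -c "
from h import *
st()
d=get_image('wrist')
cv2.imwrite('pics/w14.png',d['frame'][:,:,::-1])
ang(d,[(160,132),(238,285),(396,280),(455,112)])
"
```

```text
t 13.45 press mm [  4.8 -60.7   7.3] F [-0.4  0.2  0.1] op -0.0
(160, 132) ang 165.2 r 64.2
(238, 285) ang 238.6 r 67.1
(396, 280) ang 308.5 r 70.5
(455, 112) ang 20.2 r 67.9
```

View pics/w14.png

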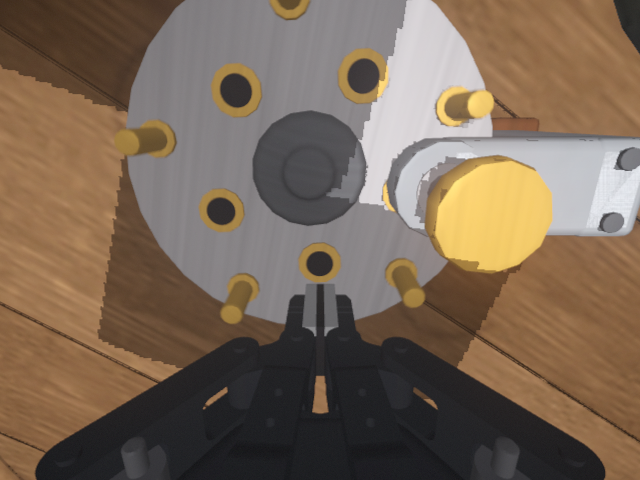

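The turret is still gliding into its click. I lift out and move to the gap at 216° meanwhile.

Emit:
carry_out:
  rows:
    - {"x": 0,"y": 0,"z": -15,"ax": 0,"ay": 0,"az": 0,"claw": 0}
    - {"x": 0,"y": 0,"z": -35,"ax": 0,"ay": 0,"az": 0,"claw": 0}
    - {"x": 10,"y": -22,"z": -40,"ax": 0,"ay": 0,"az": 0,"claw": 0}
    - {"x": 20,"y": -44,"z": -40,"ax": 0,"ay": 0,"az": 0,"claw": 0}
    - {"x": 24,"y": -57,"z": -40,"ax": 0,"ay": 0,"az": 0,"claw": 0}

```text
t: 14.0
ee_pos: [0.5202, -0.0366, 0.0476]
tcp_rot: [0.666, 0.746, -0.0, -0.0]
force: [0.5, -0.7, 0.4]
opening: 0.003
```

```bash
python3 -c "
from h import *
st()
d=get_image('wrist')
cv2.imwrite('pics/w15.png',d['frame'][:,:,::-1])
move(P2W([-51.8e-3,-37.6e-3,.0072]))
"
```

```text
t 14.0 press mm [-53.5 -35.4  47.6] F [ 0.5 -0.7  0.4] op 0.0
shift mm [-2.7  3.3 40.2] rotvec [-0.002 -0.001 -0.009] t 14.05
```

View pics/w15.png

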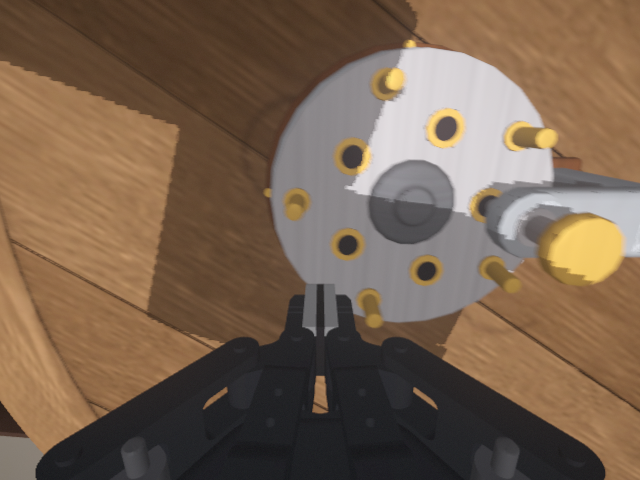

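The turret is settled at a click, with the 180° post at (296,203) and the 252° post at (370,303). The finger is above the gap at 216°. I go down and press the 252° post anticlockwise to feel for the stop.

Emit:
carry_out:
  rows:
    - {"x": 0,"y": 2,"z": 15,"ax": 0,"ay": 0,"az": 0,"claw": 0}
    - {"x": -1,"y": 3,"z": 28,"ax": 0,"ay": 0,"az": 0,"claw": 0}
    - {"x": -1,"y": 3,"z": 40,"ax": 0,"ay": 0,"az": 0,"claw": 0}
    - {"x": -6,"y": 7,"z": 40,"ax": 0,"ay": 0,"az": 0,"claw": 0}
    - {"x": -11,"y": 13,"z": 40,"ax": 0,"ay": 0,"az": 0,"claw": 0}

```text
t: 14.55
ee_pos: [0.5362, -0.047, 0.007]
tcp_rot: [0.666, 0.746, -0.0, -0.0]
force: [-0.0, 0.7, -0.3]
opening: -0.002
```

Emit:
carry_out:
  rows:
    - {"x": -2,"y": 3,"z": 0,"ax": 0,"ay": 0,"az": 0,"claw": 0}
    - {"x": -4,"y": 6,"z": 0,"ax": 0,"ay": 0,"az": 0,"claw": 0}
    - {"x": -4,"y": 6,"z": 0,"ax": 0,"ay": 0,"az": 0,"claw": 0}

```text
t: 14.85
ee_pos: [0.5428, -0.0498, 0.0076]
tcp_rot: [0.666, 0.746, 0.0, 0.0]
force: [1.1, 3.6, 0.9]
opening: -0.001
```

Emit:
carry_out:
  rows:
    - {"x": -1,"y": 2,"z": 0,"ax": 0,"ay": 0,"az": 0,"claw": 0}
    - {"x": -2,"y": 4,"z": 0,"ax": 0,"ay": 0,"az": 0,"claw": 0}
    - {"x": -2,"y": 4,"z": 0,"ax": 0,"ay": 0,"az": 0,"claw": 0}

```text
t: 15.15
ee_pos: [0.546, -0.0507, 0.0074]
tcp_rot: [0.666, 0.746, -0.0, -0.001]
force: [-2.1, 8.2, 2.1]
opening: -0.002
```

Emit:
carry_out:
  rows:
    - {"x": -1,"y": 2,"z": 0,"ax": 0,"ay": 0,"az": 0,"claw": 0}
    - {"x": -2,"y": 4,"z": 0,"ax": 0,"ay": 0,"az": 0,"claw": 0}
    - {"x": -2,"y": 4,"z": 0,"ax": 0,"ay": 0,"az": 0,"claw": 0}

```text
t: 15.45
ee_pos: [0.5488, -0.0513, 0.0073]
tcp_rot: [0.666, 0.746, -0.001, -0.002]
force: [-7.0, 14.4, 6.3]
opening: 0.005
```

The force is mostly radial here because the finger came in about 5 mm too far inward, so this isn't a clean reading. I back off and come again at the right radius.

Emit:
carry_out:
  rows:
    - {"x": 2,"y": -4,"z": 0,"ax": 0,"ay": 0,"az": 0,"claw": 0}
    - {"x": 2,"y": -10,"z": 0,"ax": 0,"ay": 0,"az": 0,"claw": 0}
    - {"x": 0,"y": -14,"z": 0,"ax": 0,"ay": 0,"az": 0,"claw": 0}
    - {"x": -4,"y": -14,"z": 0,"ax": 0,"ay": 0,"az": 0,"claw": 0}
    - {"x": -4,"y": -14,"z": 0,"ax": 0,"ay": 0,"az": 0,"claw": 0}

```text
t: 15.95
ee_pos: [0.5377, -0.0594, 0.0075]
tcp_rot: [0.666, 0.746, 0.0, 0.0]
force: [-0.7, -0.1, 0.7]
opening: 0.002
```

```bash
python3 -c "
from h import *
st()
d=get_image('wrist')
cv2.imwrite('pics/w16.png',d['frame'][:,:,::-1])
for a in (225,230,235,240,243,246,250): print(a,end=' ');move(P2W([.066*np.cos(np.radians(a)),.066*np.sin(np.radians(a)),.0072]))
"
```

```text
t 15.95 press mm [-38.9 -60.1   7.5] F [-0.7 -0.1  0.7] op 0.0
225 shift mm [13.1 -7.8  0.2] rotvec [ 0.    0.   -0.01] t 16.0
230 shift mm [ 9.3 -3.5  0.2] rotvec [ 0.    0.   -0.01] t 16.0
235 shift mm [5.8 1.1 0.2] rotvec [ 0.    0.   -0.01] t 16.0
240 shift mm [2.8 5.9 0.2] rotvec [ 0.    0.   -0.01] t 16.0
243 shift mm [1.2 9.  0.2] rotvec [ 0.    0.   -0.01] t 16.0
246 shift mm [-0.3 12.1  0.2] rotvec [ 0.    0.   -0.01] t 16.0
250 shift mm [-2.  16.4  0.2] rotvec [ 0.    0.   -0.01] t 16.0
```

View pics/w16.png

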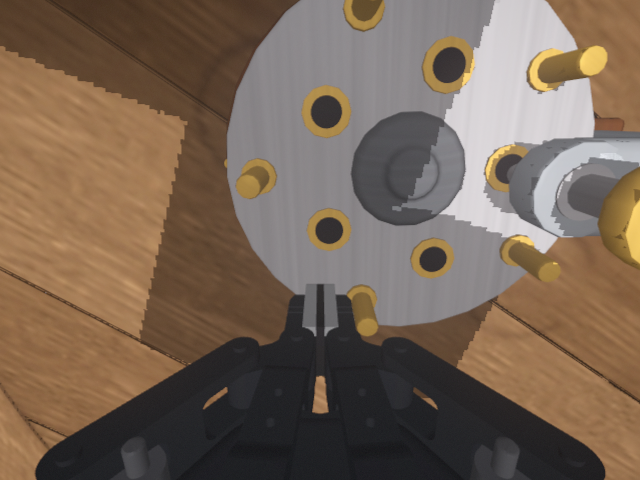

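Emit:
carry_out:
  rows:
    - {"x": 1,"y": 2,"z": 0,"ax": 0,"ay": 0,"az": 0,"claw": 0}
    - {"x": 1,"y": 4,"z": 0,"ax": 0,"ay": 0,"az": 0,"claw": 0}
    - {"x": 1,"y": 4,"z": 0,"ax": 0,"ay": 0,"az": 0,"claw": 0}

```text
t: 16.3
ee_pos: [0.5412, -0.0571, 0.0072]
tcp_rot: [0.666, 0.746, -0.0, -0.0]
force: [-1.7, -1.4, -0.3]
opening: -0.001
```

Emit:
carry_out:
  rows:
    - {"x": 0,"y": 2,"z": 0,"ax": 0,"ay": 0,"az": 0,"claw": 0}
    - {"x": 0,"y": 4,"z": 0,"ax": 0,"ay": 0,"az": 0,"claw": 0}
    - {"x": 0,"y": 4,"z": 0,"ax": 0,"ay": 0,"az": 0,"claw": 0}

```text
t: 16.6
ee_pos: [0.5441, -0.0568, 0.007]
tcp_rot: [0.666, 0.746, -0.001, -0.001]
force: [-6.3, -4.7, 1.4]
opening: -0.001
```

Emit:
carry_out:
  rows:
    - {"x": -0.5,"y": 2,"z": 0,"ax": 0,"ay": 0,"az": 0,"claw": 0}
    - {"x": -1,"y": 3,"z": 0,"ax": 0,"ay": 0,"az": 0,"claw": 0}
    - {"x": -1,"y": 3,"z": 0,"ax": 0,"ay": 0,"az": 0,"claw": 0}

```text
t: 16.9
ee_pos: [0.5463, -0.0572, 0.007]
tcp_rot: [0.666, 0.746, -0.001, -0.002]
force: [-9.8, -3.7, 3.8]
opening: 0.001
```

Emit:
carry_out:
  rows:
    - {"x": -0.5,"y": 1.5,"z": 0,"ax": 0,"ay": 0,"az": 0,"claw": 0}
    - {"x": -0.5,"y": 2,"z": 0,"ax": 0,"ay": 0,"az": 0,"claw": 0}
    - {"x": -0.5,"y": 2,"z": 0,"ax": 0,"ay": 0,"az": 0,"claw": 0}

```text
t: 17.2
ee_pos: [0.5477, -0.0574, 0.0069]
tcp_rot: [0.666, 0.746, -0.002, -0.002]
force: [-12.2, -3.6, 4.9]
opening: -0.001
```

The force climbs at about 2 N/mm along the push, to 13 N within about 6 mm. That is above the earlier 7.5 N crest, so this is the rubber stop. I back off, let the turret spring back to station 0, and turn to the 180° post.

Emit:
carry_out:
  rows:
    - {"x": 0,"y": -4,"z": 0,"ax": 0,"ay": 0,"az": 0,"claw": 0}
    - {"x": 2,"y": -10,"z": 0,"ax": 0,"ay": 0,"az": 0,"claw": 0}
    - {"x": 6,"y": -16,"z": 0,"ax": 0,"ay": 0,"az": 0,"claw": 0}
    - {"x": 12,"y": -22,"z": 0,"ax": 0,"ay": 0,"az": 0,"claw": 0}
    - {"x": 18,"y": -26,"z": 0,"ax": 0,"ay": 0,"az": 0,"claw": 0}

```text
t: 17.7
ee_pos: [0.5219, -0.0422, 0.0074]
tcp_rot: [0.666, 0.746, 0.0, 0.0]
force: [-0.5, 0.1, -0.1]
opening: -0.0
```

```bash
python3 -c "
from h import *
st()
d=get_image('wrist')
cv2.imwrite('pics/w17.png',d['frame'][:,:,::-1])
for a in (206,200,196,190,185,180,175,170,165,160,155,150): print(a,end=' ');move(P2W([.066*np.cos(np.radians(a)),.066*np.sin(np.radians(a)),.0072]))
"
```

```text
t 17.7 press mm [-52.5 -41.1   7.4] F [-0.5  0.1 -0.1] op -0.0
206 shift mm [11.3 -6.3  0.1] rotvec [-0.001 -0.    -0.009] t 17.75
200 shift mm [17.6 -9.   0.1] rotvec [-0.001 -0.    -0.009] t 17.75
196 shift mm [ 22.  -10.5   0.1] rotvec [-0.001 -0.    -0.009] t 17.75
190 shift mm [ 28.7 -12.1   0.1] rotvec [-0.001 -0.    -0.009] t 17.75
185 shift mm [ 34.4 -12.9   0.1] rotvec [-0.001 -0.    -0.009] t 17.75
180 shift mm [ 40.2 -13.2   0.1] rotvec [-0.001 -0.    -0.009] t 17.75
175 shift mm [ 45.9 -13.    0.1] rotvec [-0.001 -0.    -0.009] t 17.75
170 shift mm [ 51.6 -12.3   0.1] rotvec [-0.001 -0.    -0.009] t 17.75
165 shift mm [ 57.3 -11.1   0.1] rotvec [-0.001 -0.    -0.009] t 17.75
160 shift mm [62.8 -9.4  0.1] rotvec [-0.001 -0.    -0.009] t 17.75
155 shift mm [68.1 -7.3  0.1] rotvec [-0.001 -0.    -0.009] t 17.75
150 shift mm [73.2 -4.7  0.1] rotvec [-0.001 -0.    -0.009] t 17.75
```

View pics/w17.png

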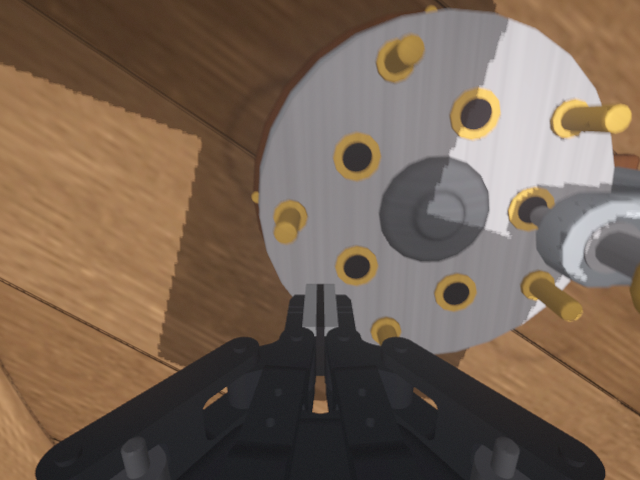

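The turret has sprung back to station 0, with posts at rest at (288,215) and (385,330). Now the first clockwise click.

Emit:
carry_out:
  rows:
    - {"x": 6,"y": -5,"z": 0,"ax": 0,"ay": 0,"az": 0,"claw": 0}
    - {"x": 12,"y": -8,"z": 0,"ax": 0,"ay": 0,"az": 0,"claw": 0}
    - {"x": 18,"y": -10,"z": 0,"ax": 0,"ay": 0,"az": 0,"claw": 0}
    - {"x": 22,"y": -11,"z": 0,"ax": 0,"ay": 0,"az": 0,"claw": 0}
    - {"x": 25,"y": -12,"z": 0,"ax": 0,"ay": 0,"az": 0,"claw": 0}

```text
t: 18.25
ee_pos: [0.5077, -0.0188, 0.0073]
tcp_rot: [0.666, 0.746, 0.0, 0.0]
force: [1.5, -2.0, 0.6]
opening: 0.001
```

Emit:
carry_out:
  rows:
    - {"x": 2.5,"y": -0.3,"z": 0,"ax": 0,"ay": 0,"az": 0,"claw": 0}
    - {"x": 5,"y": -0.6,"z": 0,"ax": 0,"ay": 0,"az": 0,"claw": 0}
    - {"x": 7.5,"y": -0.8,"z": 0,"ax": 0,"ay": 0,"az": 0,"claw": 0}
    - {"x": 10,"y": -1,"z": 0,"ax": 0,"ay": 0,"az": 0,"claw": 0}
    - {"x": 12.5,"y": -1,"z": 0,"ax": 0,"ay": 0,"az": 0,"claw": 0}

```text
t: 18.75
ee_pos: [0.5056, -0.0068, 0.0074]
tcp_rot: [0.666, 0.746, 0.0, 0.0]
force: [3.1, -3.4, -0.5]
opening: -0.002
```

Emit:
carry_out:
  rows:
    - {"x": 2.5,"y": 0,"z": 0,"ax": 0,"ay": 0,"az": 0,"claw": 0}
    - {"x": 5,"y": 0,"z": 0,"ax": 0,"ay": 0,"az": 0,"claw": 0}
    - {"x": 7.5,"y": 0,"z": 0,"ax": 0,"ay": 0,"az": 0,"claw": 0}
    - {"x": 10,"y": 0.4,"z": 0,"ax": 0,"ay": 0,"az": 0,"claw": 0}
    - {"x": 12,"y": 0.7,"z": 0,"ax": 0,"ay": 0,"az": 0,"claw": 0}

```text
t: 19.25
ee_pos: [0.5054, 0.0051, 0.0075]
tcp_rot: [0.666, 0.746, 0.0, 0.001]
force: [6.0, -5.3, -1.0]
opening: 0.002
```

```bash
python3 -c "
from h import *
st()
d=get_image('wrist')
cv2.imwrite('pics/w18.png',d['frame'][:,:,::-1])
"
```

```text
t 19.25 press mm [-63.1   7.8   7.5] F [ 6.  -5.3 -1. ] op 0.0
```

View pics/w18.png

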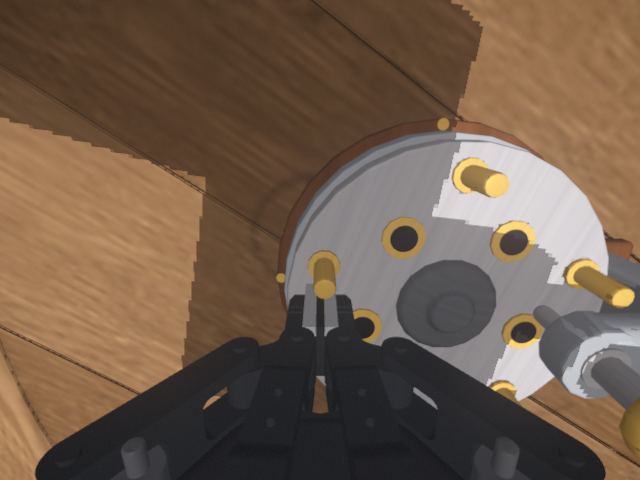

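Emit:
carry_out:
  rows:
    - {"x": 2,"y": 0.3,"z": 0,"ax": 0,"ay": 0,"az": 0,"claw": 0}
    - {"x": 4,"y": 0.6,"z": 0,"ax": 0,"ay": 0,"az": 0,"claw": 0}
    - {"x": 6,"y": 1,"z": 0,"ax": 0,"ay": 0,"az": 0,"claw": 0}
    - {"x": 6,"y": 1,"z": 0,"ax": 0,"ay": 0,"az": 0,"claw": 0}

```text
t: 19.7
ee_pos: [0.5064, 0.0109, 0.0076]
tcp_rot: [0.666, 0.746, 0.001, 0.001]
force: [7.2, -6.2, 0.3]
opening: 0.003
```

Emit:
carry_out:
  rows:
    - {"x": 2,"y": 0.6,"z": 0,"ax": 0,"ay": 0,"az": 0,"claw": 0}
    - {"x": 4,"y": 1.2,"z": 0,"ax": 0,"ay": 0,"az": 0,"claw": 0}
    - {"x": 4,"y": 1.2,"z": 0,"ax": 0,"ay": 0,"az": 0,"claw": 0}
    - {"x": 4,"y": 1.2,"z": 0,"ax": 0,"ay": 0,"az": 0,"claw": 0}

```text
t: 20.1
ee_pos: [0.5072, 0.0149, 0.0077]
tcp_rot: [0.666, 0.746, 0.001, 0.002]
force: [7.3, -7.2, 0.2]
opening: -0.004
```

```bash
python3 -c "
from h import *
st()
d=get_image('wrist')
cv2.imwrite('pics/w19.png',d['frame'][:,:,::-1])
"
```

```text
t 20.1 press mm [-60.1  17.3   7.7] F [ 7.3 -7.2  0.2] op -0.0
```

View pics/w19.png

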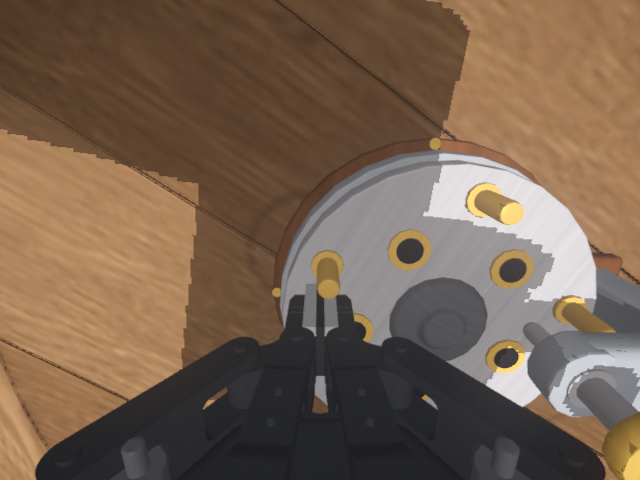

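Emit:
carry_out:
  rows:
    - {"x": 2,"y": 0.8,"z": 0,"ax": 0,"ay": 0,"az": 0,"claw": 0}
    - {"x": 4,"y": 1.6,"z": 0,"ax": 0,"ay": 0,"az": 0,"claw": 0}
    - {"x": 4,"y": 1.6,"z": 0,"ax": 0,"ay": 0,"az": 0,"claw": 0}
    - {"x": 4,"y": 1.6,"z": 0,"ax": 0,"ay": 0,"az": 0,"claw": 0}

```text
t: 20.55
ee_pos: [0.5068, 0.0195, 0.0074]
tcp_rot: [0.666, 0.746, 0.0, 0.0]
force: [2.6, -2.8, 0.8]
opening: 0.002
```

```bash
python3 -c "
from h import *
st()
d=get_image('wrist')
cv2.imwrite('pics/w20.png',d['frame'][:,:,::-1])
"
```

```text
t 20.55 press mm [-60.   22.    7.4] F [ 2.6 -2.8  0.8] op 0.0
```

View pics/w20.png

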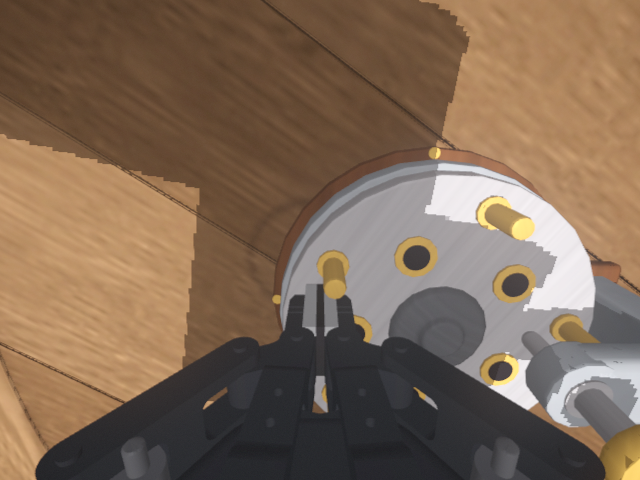

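Past or right at the crest, the force has dropped to about 4 N. A little more.

Emit:
carry_out:
  rows:
    - {"x": 2,"y": 0.9,"z": 0,"ax": 0,"ay": 0,"az": 0,"claw": 0}
    - {"x": 4,"y": 1.8,"z": 0,"ax": 0,"ay": 0,"az": 0,"claw": 0}
    - {"x": 6,"y": 2.7,"z": 0,"ax": 0,"ay": 0,"az": 0,"claw": 0}
    - {"x": 6,"y": 2.7,"z": 0,"ax": 0,"ay": 0,"az": 0,"claw": 0}

```text
t: 21.0
ee_pos: [0.5083, 0.0263, 0.0071]
tcp_rot: [0.666, 0.746, -0.0, -0.0]
force: [0.3, -0.0, 0.5]
opening: -0.002
```

Emit:
carry_out:
  rows:
    - {"x": 0,"y": 0,"z": 0,"ax": 0,"ay": 0,"az": 0,"claw": 0}
    - {"x": 0,"y": 0,"z": 0,"ax": 0,"ay": 0,"az": 0,"claw": 0}
    - {"x": 0,"y": 0,"z": 0,"ax": 0,"ay": 0,"az": 0,"claw": 0}
    - {"x": 0,"y": 0,"z": 0,"ax": 0,"ay": 0,"az": 0,"claw": 0}

```text
t: 21.4
ee_pos: [0.5087, 0.0257, 0.0073]
tcp_rot: [0.666, 0.746, -0.0, -0.0]
force: [-0.0, -0.1, 0.1]
opening: 0.006
```

```bash
python3 -c "
from h import *
st()
d=get_image('wrist')
cv2.imwrite('pics/w21.png',d['frame'][:,:,::-1])
"
```

```text
t 21.4 press mm [-57.3  27.9   7.3] F [-0.  -0.1  0.1] op 0.01
```

View pics/w21.png

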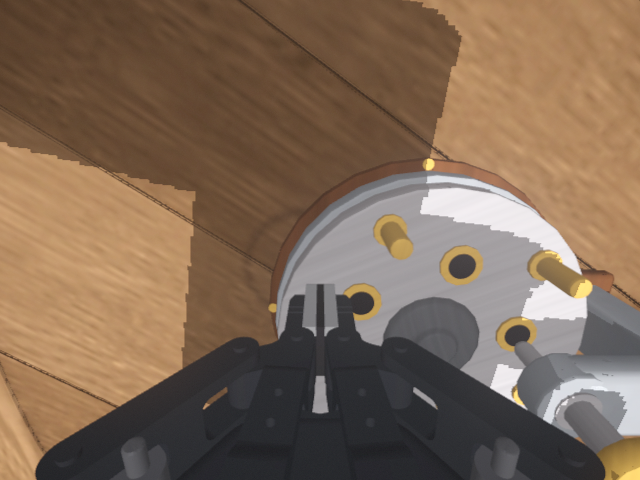

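Click 1 is done: the pushed post has snapped away to about 108°, at pixel (390,225). I lift over the next post and re-enter the gap at 216° for click 2.

Emit:
carry_out:
  rows:
    - {"x": 0,"y": 0,"z": -30,"ax": 0,"ay": 0,"az": 0,"claw": 0}
    - {"x": -30,"y": 1,"z": -35,"ax": 0,"ay": 0,"az": 0,"claw": 0}
    - {"x": -65,"y": 2,"z": -35,"ax": 0,"ay": 0,"az": 0,"claw": 0}
    - {"x": -65,"y": 2,"z": -18,"ax": 0,"ay": 0,"az": 0,"claw": 0}
    - {"x": -65,"y": 2,"z": 0,"ax": 0,"ay": 0,"az": 0,"claw": 0}

```text
t: 21.95
ee_pos: [0.5186, -0.0397, 0.0074]
tcp_rot: [0.667, 0.745, 0.0, 0.001]
force: [-0.1, 0.1, 0.2]
opening: -0.002
```

```bash
python3 -c "
from h import *
st()
d=get_image('wrist')
cv2.imwrite('pics/w22.png',d['frame'][:,:,::-1])
for a in (206,200,196,190,185,180,175,170,165,160,157,155): print(a,end=' ');move(P2W([.066*np.cos(np.radians(a)),.066*np.sin(np.radians(a)),.0072]))
"
```

```text
t 21.95 press mm [-55.5 -38.3   7.4] F [-0.1  0.1  0.2] op -0.0
206 shift mm [ 8.5 -2.5 -2.5] rotvec [-0.002 -0.001 -0.01 ] t 22.0
200 shift mm [14.8 -5.3 -2.5] rotvec [-0.002 -0.001 -0.01 ] t 22.0
196 shift mm [19.2 -6.7 -2.5] rotvec [-0.002 -0.001 -0.01 ] t 22.0
190 shift mm [25.9 -8.4 -2.5] rotvec [-0.002 -0.001 -0.01 ] t 22.0
185 shift mm [31.6 -9.2 -2.4] rotvec [-0.002 -0.001 -0.01 ] t 22.0
180 shift mm [37.3 -9.5 -2.4] rotvec [-0.002 -0.001 -0.01 ] t 22.0
175 shift mm [43.1 -9.3 -2.4] rotvec [-0.002 -0.001 -0.01 ] t 22.0
170 shift mm [48.8 -8.6 -2.4] rotvec [-0.002 -0.001 -0.01 ] t 22.0
165 shift mm [54.4 -7.4 -2.4] rotvec [-0.002 -0.001 -0.01 ] t 22.0
160 shift mm [59.9 -5.7 -2.4] rotvec [-0.002 -0.001 -0.01 ] t 22.0
157 shift mm [63.2 -4.5 -2.4] rotvec [-0.002 -0.001 -0.01 ] t 22.0
155 shift mm [65.3 -3.6 -2.4] rotvec [-0.002 -0.001 -0.01 ] t 22.0
```

View pics/w22.png

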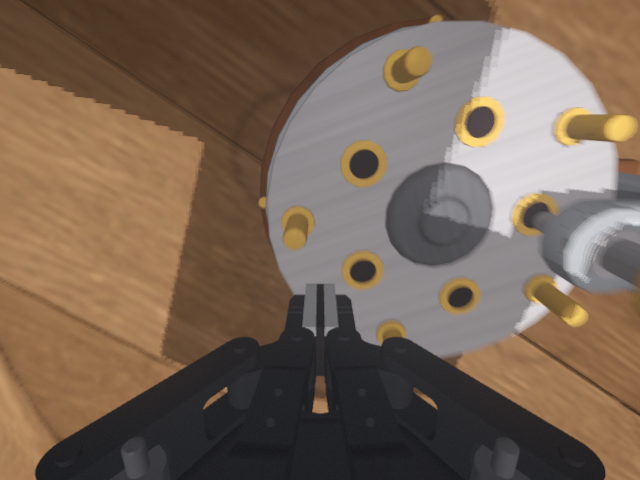

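The turret is at rest at station 1 and the finger is in the gap. Second push.

Emit:
carry_out:
  rows:
    - {"x": 6,"y": -3,"z": 0,"ax": 0,"ay": 0,"az": 0,"claw": 0}
    - {"x": 12,"y": -5,"z": 0,"ax": 0,"ay": 0,"az": 0,"claw": 0}
    - {"x": 17,"y": -6,"z": 0,"ax": 0,"ay": 0,"az": 0,"claw": 0}
    - {"x": 20,"y": -7,"z": 0,"ax": 0,"ay": 0,"az": 0,"claw": 0}
    - {"x": 23,"y": -8,"z": 0,"ax": 0,"ay": 0,"az": 0,"claw": 0}

```text
t: 22.5
ee_pos: [0.508, -0.0163, 0.0078]
tcp_rot: [0.666, 0.746, 0.0, 0.001]
force: [1.7, -1.4, 0.8]
opening: -0.001
```

Emit:
carry_out:
  rows:
    - {"x": 2.5,"y": -0.3,"z": 0,"ax": 0,"ay": 0,"az": 0,"claw": 0}
    - {"x": 5,"y": -0.6,"z": 0,"ax": 0,"ay": 0,"az": 0,"claw": 0}
    - {"x": 7.5,"y": -0.8,"z": 0,"ax": 0,"ay": 0,"az": 0,"claw": 0}
    - {"x": 10,"y": -1,"z": 0,"ax": 0,"ay": 0,"az": 0,"claw": 0}
    - {"x": 12.5,"y": -1,"z": 0,"ax": 0,"ay": 0,"az": 0,"claw": 0}

```text
t: 23.0
ee_pos: [0.5055, -0.0043, 0.0073]
tcp_rot: [0.666, 0.746, 0.0, 0.0]
force: [3.9, -3.7, 0.0]
opening: 0.001
```

Emit:
carry_out:
  rows:
    - {"x": 2.5,"y": 0,"z": 0,"ax": 0,"ay": 0,"az": 0,"claw": 0}
    - {"x": 5,"y": 0,"z": 0,"ax": 0,"ay": 0,"az": 0,"claw": 0}
    - {"x": 7.5,"y": 0,"z": 0,"ax": 0,"ay": 0,"az": 0,"claw": 0}
    - {"x": 10,"y": 0.4,"z": 0,"ax": 0,"ay": 0,"az": 0,"claw": 0}
    - {"x": 12,"y": 0.7,"z": 0,"ax": 0,"ay": 0,"az": 0,"claw": 0}

```text
t: 23.5
ee_pos: [0.5056, 0.0074, 0.0075]
tcp_rot: [0.666, 0.746, 0.001, 0.001]
force: [6.5, -7.1, -0.8]
opening: -0.001
```

Emit:
carry_out:
  rows:
    - {"x": 2,"y": 0.4,"z": 0,"ax": 0,"ay": 0,"az": 0,"claw": 0}
    - {"x": 4,"y": 0.8,"z": 0,"ax": 0,"ay": 0,"az": 0,"claw": 0}
    - {"x": 6,"y": 1.3,"z": 0,"ax": 0,"ay": 0,"az": 0,"claw": 0}
    - {"x": 8,"y": 1.8,"z": 0,"ax": 0,"ay": 0,"az": 0,"claw": 0}
    - {"x": 8,"y": 1.8,"z": 0,"ax": 0,"ay": 0,"az": 0,"claw": 0}

```text
t: 24.0
ee_pos: [0.507, 0.0154, 0.0076]
tcp_rot: [0.666, 0.746, 0.001, 0.002]
force: [6.9, -8.1, 2.2]
opening: -0.001
```

Emit:
carry_out:
  rows:
    - {"x": 2,"y": 0.7,"z": 0,"ax": 0,"ay": 0,"az": 0,"claw": 0}
    - {"x": 4,"y": 1.4,"z": 0,"ax": 0,"ay": 0,"az": 0,"claw": 0}
    - {"x": 6,"y": 2.2,"z": 0,"ax": 0,"ay": 0,"az": 0,"claw": 0}
    - {"x": 6,"y": 2.2,"z": 0,"ax": 0,"ay": 0,"az": 0,"claw": 0}

```text
t: 24.4
ee_pos: [0.5061, 0.0224, 0.0071]
tcp_rot: [0.666, 0.746, -0.0, -0.001]
force: [0.4, -0.1, -0.1]
opening: -0.004
```

```bash
python3 -c "
from h import *
st()
d=get_image('wrist')
cv2.imwrite('pics/w23.png',d['frame'][:,:,::-1])
"
```

```text
t 24.4 press mm [-60.3  25.    7.1] F [ 0.4 -0.1 -0.1] op -0.0
```

View pics/w23.png

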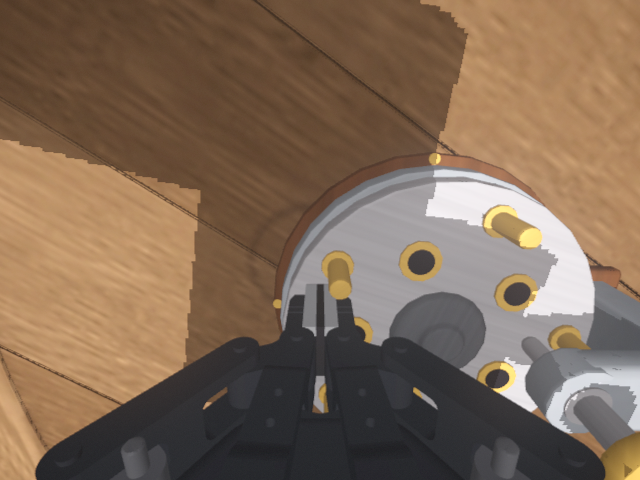

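Over the crest; a few more millimetres, then wait for the snap.

Emit:
carry_out:
  rows:
    - {"x": 2,"y": 1,"z": 0,"ax": 0,"ay": 0,"az": 0,"claw": 0}
    - {"x": 4,"y": 2,"z": 0,"ax": 0,"ay": 0,"az": 0,"claw": 0}
    - {"x": 4,"y": 2,"z": 0,"ax": 0,"ay": 0,"az": 0,"claw": 0}
    - {"x": 4,"y": 2,"z": 0,"ax": 0,"ay": 0,"az": 0,"claw": 0}
    - {"x": 4,"y": 2,"z": 0,"ax": 0,"ay": 0,"az": 0,"claw": 0}

```text
t: 24.95
ee_pos: [0.5083, 0.0262, 0.0073]
tcp_rot: [0.666, 0.746, -0.0, -0.0]
force: [-0.0, 1.3, -0.3]
opening: 0.001
```

Emit:
carry_out:
  rows:
    - {"x": 0,"y": 0,"z": 0,"ax": 0,"ay": 0,"az": 0,"claw": 0}
    - {"x": 0,"y": 0,"z": 0,"ax": 0,"ay": 0,"az": 0,"claw": 0}

```text
t: 25.15
ee_pos: [0.5084, 0.0262, 0.0073]
tcp_rot: [0.666, 0.746, -0.0, 0.0]
force: [-0.2, -0.5, -0.1]
opening: -0.0
```

```bash
python3 -c "
from h import *
st()
d=get_image('wrist')
cv2.imwrite('pics/w24.png',d['frame'][:,:,::-1])
move(P2W([-54e-3,-38e-3,.0073]))
"
```

```text
t 25.15 press mm [-57.6  28.4   7.3] F [-0.2 -0.5 -0.1] op -0.0
shift mm [-66.4   4.2  -0. ] rotvec [-0.     0.    -0.009] t 25.2
```

View pics/w24.png

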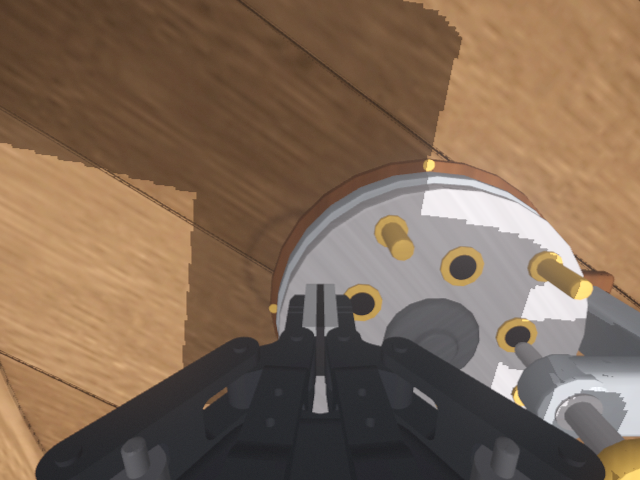

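Click 2 has snapped, with the post at (392,230) and the turret at rest. I lift over and re-enter for click 3.

Emit:
carry_out:
  rows:
    - {"x": 0,"y": 0,"z": -30,"ax": 0,"ay": 0,"az": 0,"claw": 0}
    - {"x": -30,"y": 1,"z": -35,"ax": 0,"ay": 0,"az": 0,"claw": 0}
    - {"x": -65,"y": 2,"z": -35,"ax": 0,"ay": 0,"az": 0,"claw": 0}
    - {"x": -65,"y": 2,"z": -18,"ax": 0,"ay": 0,"az": 0,"claw": 0}
    - {"x": -65,"y": 2,"z": 0,"ax": 0,"ay": 0,"az": 0,"claw": 0}

```text
t: 25.7
ee_pos: [0.5182, -0.0392, 0.0074]
tcp_rot: [0.667, 0.745, 0.0, 0.001]
force: [0.3, 0.8, 0.4]
opening: -0.001
```

```bash
python3 -c "
from h import *
st()
d=get_image('wrist')
cv2.imwrite('pics/w25.png',d['frame'][:,:,::-1])
"
```

```text
t 25.7 press mm [-55.8 -37.7   7.4] F [0.3 0.8 0.4] op -0.0
```

View pics/w25.png

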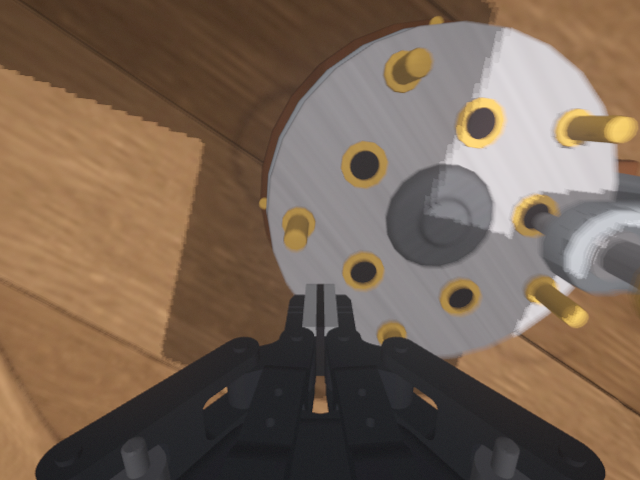

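Emit:
carry_out:
  rows:
    - {"x": 6,"y": -3,"z": 0,"ax": 0,"ay": 0,"az": 0,"claw": 0}
    - {"x": 12,"y": -5,"z": 0,"ax": 0,"ay": 0,"az": 0,"claw": 0}
    - {"x": 17,"y": -6,"z": 0,"ax": 0,"ay": 0,"az": 0,"claw": 0}
    - {"x": 20,"y": -7,"z": 0,"ax": 0,"ay": 0,"az": 0,"claw": 0}
    - {"x": 23,"y": -8,"z": 0,"ax": 0,"ay": 0,"az": 0,"claw": 0}

```text
t: 26.25
ee_pos: [0.5077, -0.0158, 0.0079]
tcp_rot: [0.666, 0.746, 0.0, 0.001]
force: [1.7, -1.5, 0.7]
opening: 0.0
```

The turret is at rest at station 2, in the same picture as before. Third push.

Emit:
carry_out:
  rows:
    - {"x": 2.5,"y": -0.3,"z": 0,"ax": 0,"ay": 0,"az": 0,"claw": 0}
    - {"x": 5,"y": -0.6,"z": 0,"ax": 0,"ay": 0,"az": 0,"claw": 0}
    - {"x": 7.5,"y": -0.8,"z": 0,"ax": 0,"ay": 0,"az": 0,"claw": 0}
    - {"x": 10,"y": -1,"z": 0,"ax": 0,"ay": 0,"az": 0,"claw": 0}
    - {"x": 12.5,"y": -1,"z": 0,"ax": 0,"ay": 0,"az": 0,"claw": 0}

```text
t: 26.75
ee_pos: [0.5051, -0.0039, 0.0073]
tcp_rot: [0.666, 0.746, 0.0, 0.0]
force: [2.8, -4.4, 0.4]
opening: -0.002
```

Emit:
carry_out:
  rows:
    - {"x": 2.5,"y": 0,"z": 0,"ax": 0,"ay": 0,"az": 0,"claw": 0}
    - {"x": 5,"y": 0,"z": 0,"ax": 0,"ay": 0,"az": 0,"claw": 0}
    - {"x": 7.5,"y": 0,"z": 0,"ax": 0,"ay": 0,"az": 0,"claw": 0}
    - {"x": 10,"y": 0.4,"z": 0,"ax": 0,"ay": 0,"az": 0,"claw": 0}
    - {"x": 12,"y": 0.7,"z": 0,"ax": 0,"ay": 0,"az": 0,"claw": 0}

```text
t: 27.25
ee_pos: [0.5054, 0.0078, 0.0075]
tcp_rot: [0.666, 0.746, 0.001, 0.001]
force: [7.4, -7.0, -0.6]
opening: -0.001
```

Emit:
carry_out:
  rows:
    - {"x": 2,"y": 0.4,"z": 0,"ax": 0,"ay": 0,"az": 0,"claw": 0}
    - {"x": 4,"y": 0.8,"z": 0,"ax": 0,"ay": 0,"az": 0,"claw": 0}
    - {"x": 6,"y": 1.3,"z": 0,"ax": 0,"ay": 0,"az": 0,"claw": 0}
    - {"x": 8,"y": 1.8,"z": 0,"ax": 0,"ay": 0,"az": 0,"claw": 0}
    - {"x": 8,"y": 1.8,"z": 0,"ax": 0,"ay": 0,"az": 0,"claw": 0}

```text
t: 27.75
ee_pos: [0.5066, 0.0159, 0.0076]
tcp_rot: [0.666, 0.746, 0.001, 0.001]
force: [6.4, -7.6, 2.0]
opening: 0.002
```

Emit:
carry_out:
  rows:
    - {"x": 2,"y": 0.7,"z": 0,"ax": 0,"ay": 0,"az": 0,"claw": 0}
    - {"x": 4,"y": 1.4,"z": 0,"ax": 0,"ay": 0,"az": 0,"claw": 0}
    - {"x": 6,"y": 2.2,"z": 0,"ax": 0,"ay": 0,"az": 0,"claw": 0}
    - {"x": 6,"y": 2.2,"z": 0,"ax": 0,"ay": 0,"az": 0,"claw": 0}

```text
t: 28.15
ee_pos: [0.5057, 0.0229, 0.007]
tcp_rot: [0.666, 0.746, -0.0, -0.001]
force: [0.4, 0.8, 0.1]
opening: -0.002
```

Emit:
carry_out:
  rows:
    - {"x": 2,"y": 1,"z": 0,"ax": 0,"ay": 0,"az": 0,"claw": 0}
    - {"x": 4,"y": 2,"z": 0,"ax": 0,"ay": 0,"az": 0,"claw": 0}
    - {"x": 4,"y": 2,"z": 0,"ax": 0,"ay": 0,"az": 0,"claw": 0}
    - {"x": 4,"y": 2,"z": 0,"ax": 0,"ay": 0,"az": 0,"claw": 0}
    - {"x": 4,"y": 2,"z": 0,"ax": 0,"ay": 0,"az": 0,"claw": 0}

```text
t: 28.65
ee_pos: [0.508, 0.0267, 0.0073]
tcp_rot: [0.666, 0.746, -0.0, -0.0]
force: [-0.8, 0.1, 0.2]
opening: 0.004
```

Emit:
carry_out:
  rows:
    - {"x": 0,"y": 0,"z": 0,"ax": 0,"ay": 0,"az": 0,"claw": 0}
    - {"x": 0,"y": 0,"z": 0,"ax": 0,"ay": 0,"az": 0,"claw": 0}

```text
t: 28.85
ee_pos: [0.508, 0.0267, 0.0073]
tcp_rot: [0.666, 0.746, -0.0, 0.0]
force: [0.4, 0.6, 0.6]
opening: -0.0
```

```bash
python3 -c "
from h import *
st()
d=get_image('wrist')
cv2.imwrite('pics/w26.png',d['frame'][:,:,::-1])
"
```

```text
t 28.85 press mm [-57.9  28.9   7.3] F [0.4 0.6 0.6] op -0.0
```

View pics/w26.png

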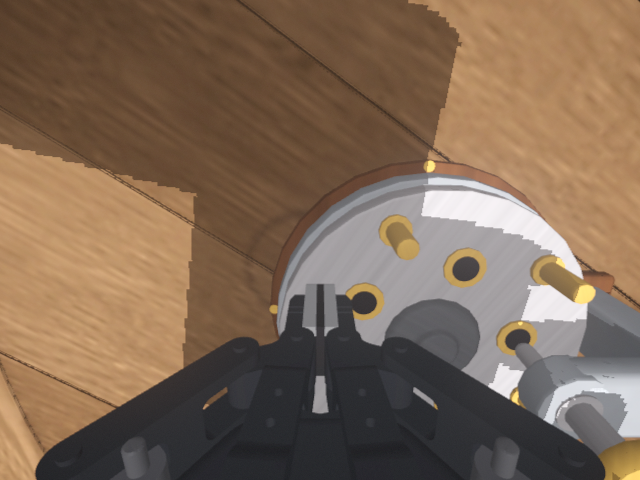

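Click 3 is done. Before going to the pin I check how close the foliage hangs to the wrist's path.

```bash
python3 - <<'E'
from h import *
st()
P=np.load("top1.npy").reshape(-1,3)
Q=P[(P[:,0]>.5)&(P[:,0]<.8)&(P[:,1]>-.05)&(P[:,1]<.2)&(P[:,2]>.13)]
for ax in np.arange(.58,.74,.02):
    q=Q[(Q[:,0]>=ax)&(Q[:,0]<ax+.02)]
    if len(q): i=q[:,1].argmin(); print("x",round(ax,2),"min y",q[i].round(3),len(q))
d=get_image("scene"); S=pts(d).reshape(-1,3)
r=np.hypot(S[:,0]-.613,S[:,1]-.01)
q=S[(S[:,0]>.6)&(S[:,0]<.75)&(S[:,1]>.03)&(S[:,1]<.2)&(S[:,2]>.13)]
print(len(q))
for zz in np.arange(.13,.6,.04):
    k=q[(q[:,2]>=zz)&(q[:,2]<zz+.04)]
    if len(k): rr=np.hypot(k[:,0]-.613,k[:,1]-.01); print(round(zz,2),len(k),"closest",k[rr.argmin()].round(3),rr.min().round(3))
cv2.imwrite("pics/s5.png",d["frame"][:,:,::-1])
E
```

```text
t 28.9 press mm [-57.9  28.9   7.3] F [-0.2 -0.1  0.1] op -0.0
x 0.62 min y [0.632 0.148 0.41 ] 25
x 0.64 min y [0.659 0.069 0.413] 145
x 0.66 min y [0.662 0.069 0.41 ] 586
x 0.68 min y [0.695 0.039 0.349] 1307
x 0.7 min y [0.711 0.037 0.466] 940
x 0.72 min y [0.738 0.04  0.468] 884
x 0.74 min y [0.748 0.019 0.412] 889
6983
0.13 566 closest [0.692 0.091 0.162] 0.113
0.17 624 closest [0.691 0.091 0.174] 0.112
0.21 659 closest [0.689 0.094 0.211] 0.114
0.25 764 closest [0.686 0.1   0.251] 0.116
0.29 788 closest [0.676 0.081 0.329] 0.095
0.33 880 closest [0.666 0.075 0.346] 0.084
0.37 1018 closest [0.66  0.072 0.409] 0.078
0.41 1093 closest [0.664 0.084 0.411] 0.09
0.45 495 closest [0.654 0.089 0.484] 0.089
0.49 96 closest [0.72  0.044 0.496] 0.112
```

View pics/s5.png

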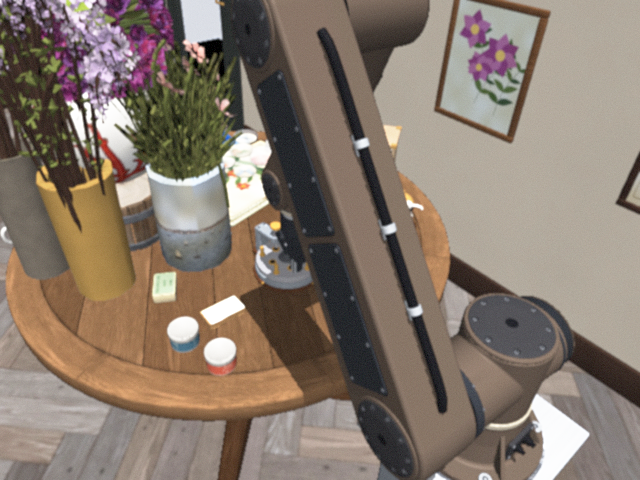

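The closest foliage is 78 mm from the tool axis at wrist height. I lean the tool back 0.2 rad when pressing the pin to keep the wrist clear. First I lift clear of the posts and pin.

Emit:
carry_out:
  rows:
    - {"x": 0,"y": 0,"z": -40,"ax": 0,"ay": 0,"az": 0,"claw": 0}
    - {"x": 0,"y": 0,"z": -85,"ax": 0,"ay": 0,"az": 0,"claw": 0}
    - {"x": 0,"y": 0,"z": -115,"ax": -0.05,"ay": 0,"az": 0,"claw": 0}
    - {"x": -10,"y": 20,"z": -120,"ax": -0.12,"ay": 0,"az": 0,"claw": 0}
    - {"x": -20,"y": 45,"z": -120,"ax": -0.2,"ay": 0,"az": 0,"claw": 0}

```text
t: 29.45
ee_pos: [0.5561, 0.0118, 0.1294]
tcp_rot: [0.662, 0.742, 0.076, 0.069]
force: [0.3, -0.9, -0.0]
opening: -0.001
```

```bash
cat >> h.py <<'E'
def tip():
    s=state(); r=R.from_quat(s["tcp_rot"]); return s["ee_pos"]-.044*r.as_matrix()[:,2], r
def tipmove(p):
    t,r=tip(); print("tip press",(W2P(t)*1000).round(1),"shift",(r.inv().apply(P2W(p)-t)*1000).round(1),"zt",r.as_matrix()[:,2].round(3))
E
python3 -c "
from h import *
st(); tipmove([.042,0,.150]);tipmove([.042,0,.125]); print(posts if 0 else '')
d=get_image('wrist')
cv2.imwrite('pics/w27.png',d['frame'][:,:,::-1])
d=get_image('scene');crop(d,180,420,120,320,3,'pics/s6.png')
"
```

```text
t 29.45 press mm [-12.    8.3 129.4] F [ 0.3 -0.9 -0. ] op -0.0
tip press [-21.    8.4 172.5] shift [-7.8 57.1 34.9] zt [ 0.203  0.022 -0.979]
tip press [-21.    8.4 172.5] shift [-7.8 52.  59.4] zt [ 0.203  0.022 -0.979]
```

View pics/w27.png

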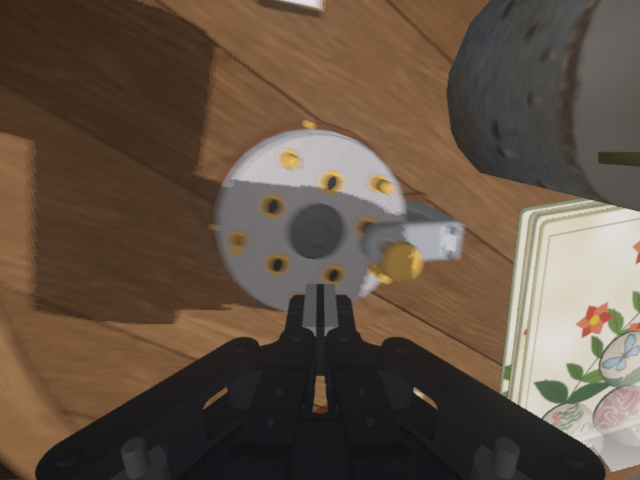

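View pics/s6.png

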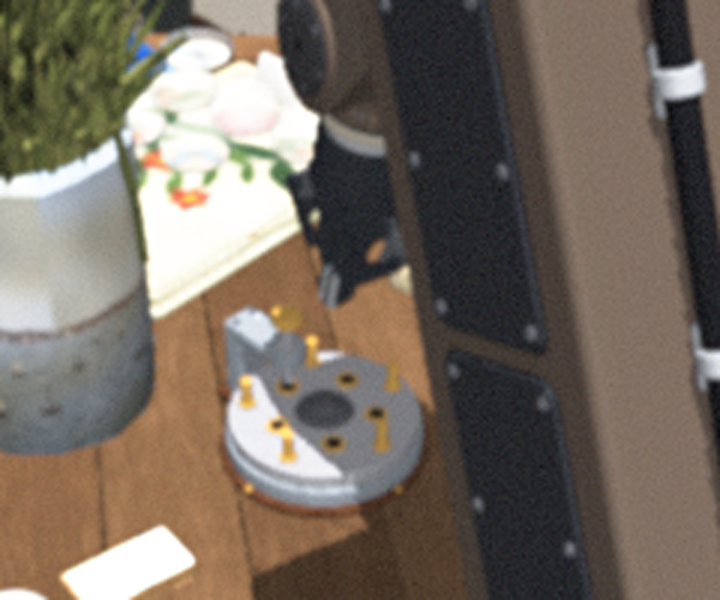

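The turret rests in its click with the tool leaned back and the pin still up. I move above the pin head.

Emit:
carry_out:
  rows:
    - {"x": -4,"y": 25,"z": 5,"ax": 0,"ay": 0,"az": 0,"claw": 0}
    - {"x": -8,"y": 50,"z": 20,"ax": 0,"ay": 0,"az": 0,"claw": 0}
    - {"x": -8,"y": 57,"z": 35,"ax": 0,"ay": 0,"az": 0,"claw": 0}
    - {"x": -8,"y": 57,"z": 35,"ax": 0,"ay": 0,"az": 0,"claw": 0}

```text
t: 29.95
ee_pos: [0.6175, 0.0114, 0.1021]
tcp_rot: [0.663, 0.742, 0.073, 0.064]
force: [-0.7, -0.1, -0.0]
opening: 0.004
```

```bash
python3 -c "
from h import *
st(); tipmove([.042,0,.125]);tipmove([.042,0,.118])
d=get_image('wrist')
cv2.imwrite('pics/w28.png',d['frame'][:,:,::-1])
d=get_image('scene');crop(d,180,420,120,320,3,'pics/s7.png')
"
```

```text
t 29.95 press mm [ 48.9   0.5 102.1] F [-0.7 -0.1 -0. ] op 0.0
tip press [ 40.4   0.5 145.3] shift [-0.5 -2.3 20.2] zt [ 0.192  0.023 -0.981]
tip press [ 40.4   0.5 145.3] shift [-0.5 -3.7 27.1] zt [ 0.192  0.023 -0.981]
```

View pics/w28.png

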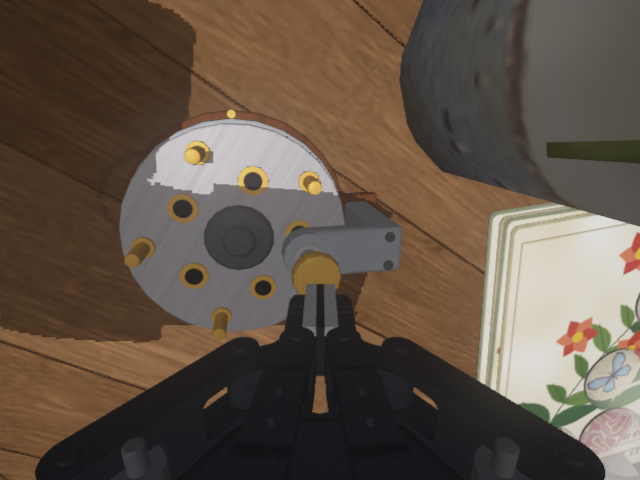

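View pics/s7.png

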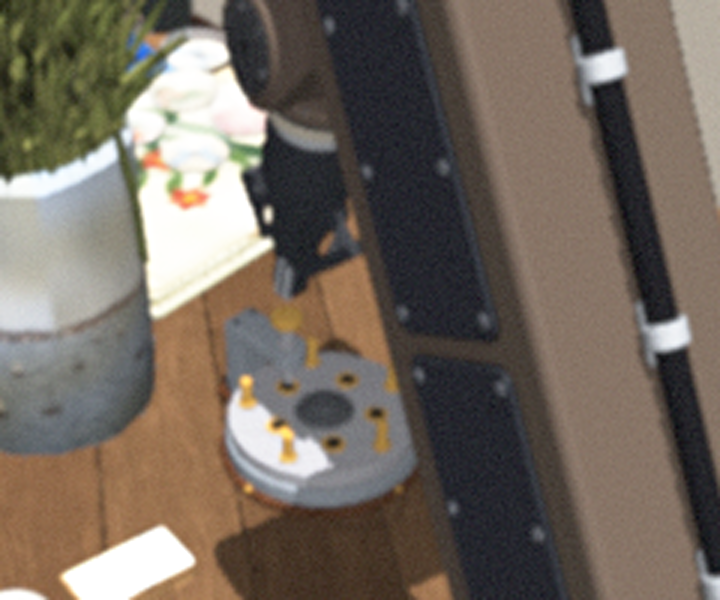

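The tip is right above the pin head and the wrist is clear of the plant. Now straight down, first to a few millimetres above the head.

Emit:
carry_out:
  rows:
    - {"x": 0,"y": -1,"z": 8,"ax": 0,"ay": 0,"az": 0,"claw": 0}
    - {"x": 0,"y": -2,"z": 15,"ax": 0,"ay": 0,"az": 0,"claw": 0}
    - {"x": 0,"y": -3,"z": 20,"ax": 0,"ay": 0,"az": 0,"claw": 0}
    - {"x": 0,"y": -3,"z": 20,"ax": 0,"ay": 0,"az": 0,"claw": 0}

```text
t: 30.45
ee_pos: [0.6188, 0.0111, 0.0833]
tcp_rot: [0.663, 0.742, 0.074, 0.066]
force: [-1.1, -0.3, 1.3]
opening: -0.002
```

```bash
python3 -c "
from h import *
st(); tipmove([.042,0,.118]);tipmove([.042,0,.096])
"
```

```text
t 30.45 press mm [50.1  0.  83.3] F [-1.1 -0.3  1.3] op -0.0
tip press [4.150e+01 1.000e-01 1.265e+02] shift [-0.1 -1.1  8.4] zt [ 0.196  0.022 -0.98 ]
tip press [4.150e+01 1.000e-01 1.265e+02] shift [-0.1 -5.5 30. ] zt [ 0.196  0.022 -0.98 ]
```

Emit:
carry_out:
  rows:
    - {"x": 0,"y": -0.4,"z": 2,"ax": 0,"ay": 0,"az": 0,"claw": 0}
    - {"x": 0,"y": -0.8,"z": 4,"ax": 0,"ay": 0,"az": 0,"claw": 0}
    - {"x": 0,"y": -1.2,"z": 6,"ax": 0,"ay": 0,"az": 0,"claw": 0}
    - {"x": 0,"y": -1.2,"z": 6,"ax": 0,"ay": 0,"az": 0,"claw": 0}

```text
t: 30.85
ee_pos: [0.6194, 0.0111, 0.0779]
tcp_rot: [0.663, 0.742, 0.074, 0.067]
force: [0.3, -0.6, 0.5]
opening: -0.003
```

Emit:
carry_out:
  rows:
    - {"x": 0,"y": -0.4,"z": 2,"ax": 0,"ay": 0,"az": 0,"claw": 0}
    - {"x": 0,"y": -0.6,"z": 3,"ax": 0,"ay": 0,"az": 0,"claw": 0}
    - {"x": 0,"y": -0.6,"z": 3,"ax": 0,"ay": 0,"az": 0,"claw": 0}

```text
t: 31.15
ee_pos: [0.6194, 0.0111, 0.0748]
tcp_rot: [0.663, 0.742, 0.074, 0.067]
force: [-0.5, -0.9, 0.8]
opening: -0.001
```

Emit:
carry_out:
  rows:
    - {"x": 0,"y": -0.4,"z": 2,"ax": 0,"ay": 0,"az": 0,"claw": 0}
    - {"x": 0,"y": -0.6,"z": 3,"ax": 0,"ay": 0,"az": 0,"claw": 0}
    - {"x": 0,"y": -0.6,"z": 3,"ax": 0,"ay": 0,"az": 0,"claw": 0}

```text
t: 31.45
ee_pos: [0.6194, 0.0111, 0.0717]
tcp_rot: [0.663, 0.742, 0.074, 0.067]
force: [0.9, 0.5, 1.1]
opening: 0.001
```

Emit:
carry_out:
  rows:
    - {"x": 0,"y": -0.4,"z": 2,"ax": 0,"ay": 0,"az": 0,"claw": 0}
    - {"x": 0,"y": -0.6,"z": 3,"ax": 0,"ay": 0,"az": 0,"claw": 0}
    - {"x": 0,"y": -0.6,"z": 3,"ax": 0,"ay": 0,"az": 0,"claw": 0}

```text
t: 31.75
ee_pos: [0.6194, 0.0111, 0.0686]
tcp_rot: [0.663, 0.742, 0.074, 0.066]
force: [-0.1, -1.9, -0.1]
opening: 0.001
```

Emit:
carry_out:
  rows:
    - {"x": 0,"y": -0.4,"z": 2,"ax": 0,"ay": 0,"az": 0,"claw": 0}
    - {"x": 0,"y": -0.6,"z": 3,"ax": 0,"ay": 0,"az": 0,"claw": 0}
    - {"x": 0,"y": -0.6,"z": 3,"ax": 0,"ay": 0,"az": 0,"claw": 0}

```text
t: 32.05
ee_pos: [0.6194, 0.0111, 0.0656]
tcp_rot: [0.663, 0.742, 0.074, 0.066]
force: [0.6, 0.2, 0.8]
opening: -0.005
```

Emit:
carry_out:
  rows:
    - {"x": 0,"y": -0.4,"z": 2,"ax": 0,"ay": 0,"az": 0,"claw": 0}
    - {"x": 0,"y": -0.6,"z": 3,"ax": 0,"ay": 0,"az": 0,"claw": 0}
    - {"x": 0,"y": -0.6,"z": 3,"ax": 0,"ay": 0,"az": 0,"claw": 0}

```text
t: 32.35
ee_pos: [0.6194, 0.0112, 0.0625]
tcp_rot: [0.663, 0.742, 0.074, 0.066]
force: [0.3, -0.2, 1.3]
opening: -0.0
```

```bash
python3 -c "
from h import *
st(); tipmove([.042,0,.096])
d=get_image('wrist')
cv2.imwrite('pics/w29.png',d['frame'][:,:,::-1])
d=get_image('scene');crop(d,220,360,180,300,5,'pics/s8.png')
"
```

```text
t 32.35 press mm [50.8 -0.  62.5] F [ 0.3 -0.2  1.3] op -0.0
tip press [ 42.    0.  105.6] shift [-0.  -1.9  9.4] zt [ 0.197  0.022 -0.98 ]
```

View pics/s8.png

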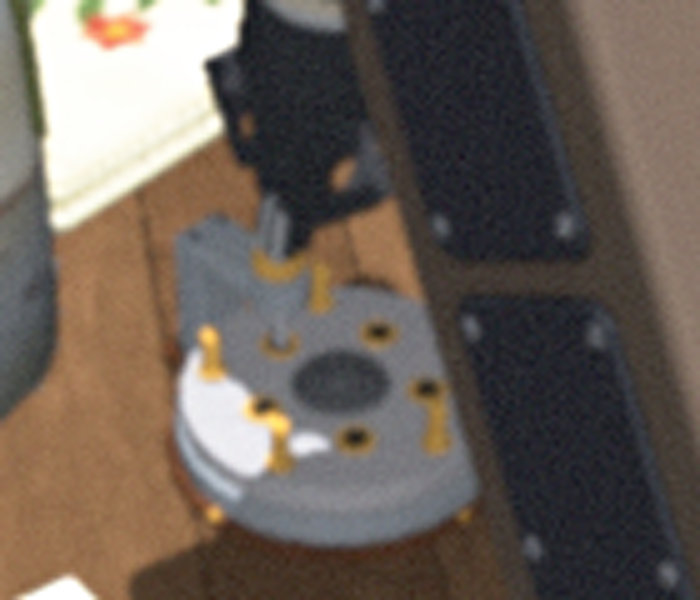

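View pics/w29.png

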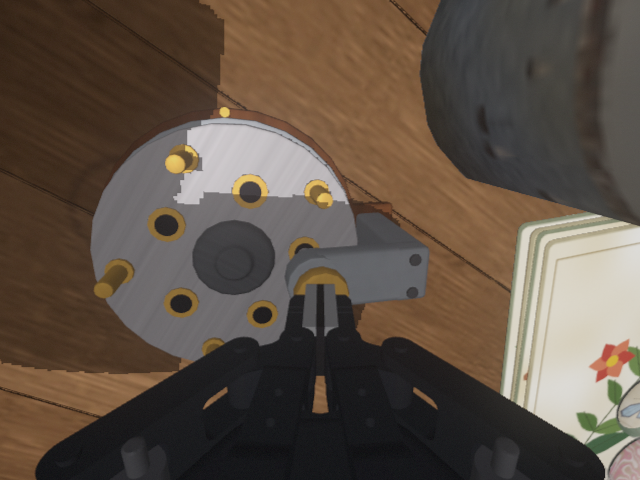

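Emit:
carry_out:
  rows:
    - {"x": 0,"y": -0.4,"z": 2,"ax": 0,"ay": 0,"az": 0,"claw": 0}
    - {"x": 0,"y": -0.4,"z": 2,"ax": 0,"ay": 0,"az": 0,"claw": 0}

```text
t: 32.65
ee_pos: [0.6194, 0.0112, 0.0605]
tcp_rot: [0.663, 0.742, 0.074, 0.066]
force: [-0.3, -0.2, 0.3]
opening: 0.001
```

```bash
python3 -c "
from h import *
d=get_image('wrist');P=pts(d)
for v,u in ((272,315),(275,322),(278,320),(280,305),(280,335),(283,320),(286,312),(286,328),(292,312),(275,380)): print(v,u,(W2P(P[v,u])*1000).round(1))
t,r=tip();print(W2P(t))
"
```

```text
272 315 [42.5 12.6 96.7]
275 322 [45.5 11.5 98.4]
278 320 [44.3 10.6 99.5]
280 305 [37.2 10.1 99.1]
280 335 [51.7  8.7 99.5]
283 320 [44.4  7.7 99.1]
286 312 [ 39.3  10.4 106.2]
286 328 [ 46.3  10.5 108. ]
292 312 [ 38.4  10.  111. ]
275 380 [79.7  2.3 86.7]
[4.19843547e-02 5.80405054e-05 1.03611302e-01]
```

The head is now at z≈99 (from 118), well past the 5 mm block, so the bore is the open one. I press the last few millimetres in 1 mm steps until it ends hard.

Emit:
carry_out:
  rows:
    - {"x": 0,"y": -0.2,"z": 1,"ax": 0,"ay": 0,"az": 0,"claw": 0}
    - {"x": 0,"y": -0.4,"z": 2,"ax": 0,"ay": 0,"az": 0,"claw": 0}

```text
t: 32.9
ee_pos: [0.6194, 0.0111, 0.0586]
tcp_rot: [0.663, 0.742, 0.074, 0.067]
force: [-0.7, -0.6, 2.4]
opening: 0.005
```

Emit:
carry_out:
  rows:
    - {"x": 0,"y": -0.2,"z": 1,"ax": 0,"ay": 0,"az": 0,"claw": 0}
    - {"x": 0,"y": -0.2,"z": 1,"ax": 0,"ay": 0,"az": 0,"claw": 0}

```text
t: 33.1
ee_pos: [0.6195, 0.0111, 0.0579]
tcp_rot: [0.663, 0.742, 0.075, 0.067]
force: [-2.1, -0.5, 5.7]
opening: -0.0
```

Emit:
carry_out:
  rows:
    - {"x": 0,"y": -0.2,"z": 1,"ax": 0,"ay": 0,"az": 0,"claw": 0}
    - {"x": 0,"y": -0.2,"z": 1,"ax": 0,"ay": 0,"az": 0,"claw": 0}

```text
t: 33.3
ee_pos: [0.6196, 0.0111, 0.0576]
tcp_rot: [0.663, 0.742, 0.075, 0.067]
force: [-4.2, -0.3, 13.4]
opening: -0.002
```

The pin has ended hard: 0.3 mm of motion for a further 1 mm commanded, at 14 N. One small extra press, then release.

Emit:
carry_out:
  rows:
    - {"x": 0,"y": 0,"z": 0.7,"ax": 0,"ay": 0,"az": 0,"claw": 0}
    - {"x": 0,"y": 0,"z": 0.7,"ax": 0,"ay": 0,"az": 0,"claw": 0}

```text
t: 33.5
ee_pos: [0.6197, 0.0111, 0.0575]
tcp_rot: [0.663, 0.742, 0.075, 0.067]
force: [-7.8, -1.0, 20.2]
opening: 0.002
```

```bash
python3 -c "
from h import *
st()
d=get_image('wrist');P=pts(d)
for v,u in ((272,315),(275,322),(278,320),(280,305),(280,335),(283,320),(275,380)): print(v,u,(W2P(P[v,u])*1000).round(1))
"
```

```text
t 33.5 press mm [51.1 -0.1 57.5] F [-7.8 -1.  20.2] op 0.0
272 315 [42.8 12.5 93.6]
275 322 [45.6 12.1 96.6]
278 320 [44.6 10.5 96.5]
280 305 [37.5 10.  95.9]
280 335 [51.9  8.8 96.8]
283 320 [44.5  8.3 97.2]
275 380 [78.6  4.1 87.3]
```

Emit:
carry_out:
  rows:
    - {"x": 0,"y": 1,"z": -5,"ax": 0,"ay": 0,"az": 0,"claw": 0}
    - {"x": 0,"y": 5,"z": -25,"ax": 0,"ay": 0,"az": 0,"claw": 0}
    - {"x": 0,"y": 12,"z": -60,"ax": 0,"ay": 0,"az": 0,"claw": 0}
    - {"x": 0,"y": -10,"z": -100,"ax": 0,"ay": 0,"az": 0,"claw": 0}
    - {"x": 0,"y": -50,"z": -125,"ax": 0,"ay": 0,"az": 0,"claw": 0}

```text
t: 34.05
ee_pos: [0.5472, 0.0027, 0.1705]
tcp_rot: [0.662, 0.742, 0.075, 0.068]
force: [0.0, -1.0, -0.6]
opening: -0.002
```

```bash
python3 -c "
from post import *
st(); t,r=tip();print(W2P(t))
o,d=posts('wrist')
cv2.imwrite('pics/w30.png',d['frame'][:,:,::-1])
P=pts(d); r=np.hypot(P[...,0]-.6127,P[...,1]-.0104); m=(r<.009)&(P[...,2]<.13)&(P[...,2]>.08); print('head z',np.median(P[m][:,2]),m.sum())
d=get_image('scene');cv2.imwrite('pics/s9.png',d['frame'][:,:,::-1])
"
```

```text
t 34.05 press mm [-21.9   0.4 170.5] F [ 0.  -1.  -0.6] op -0.0
[-0.03082064  0.00051675  0.21361206]
[293. 144.] 123 [541.   64.1] press ang 108.4 r 0.0654
[376. 168.] 117 [616.4  51. ] press ang 37.2 r 0.066
[245. 221.] 120 [505.3  -3.6] press ang 180.7 r 0.0643
[374. 248.] 103 [627.5 -24.7] press ang 326.1 r 0.0656
[300. 279.] 104 [558.7 -58.6] press ang 253.8 r 0.0644
disc (579.7561645507812, 6.812921047210693) 89.91915130615234
bridge dir 2.4454477 [0.65245694 0.01618795]
head z 0.09699901384415427 325
```

View pics/w30.png

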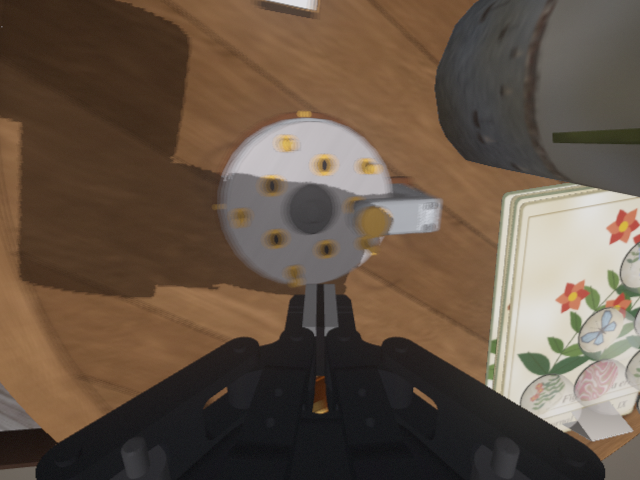

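View pics/s9.png

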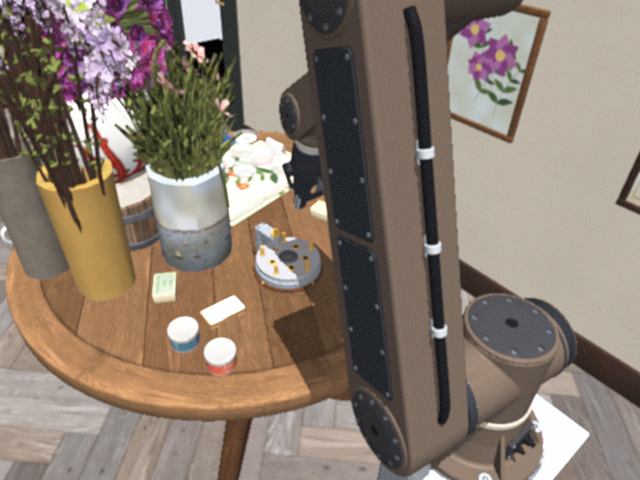

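The head rests at z≈97 mm (home is 96), the posts are at their rest angles, the gripper is clear in the air, and the table objects I can see are undisturbed. I let the arm settle, then hand in.

Emit:
carry_out:
  rows:
    - {"x": 0,"y": 0,"z": 0,"ax": 0,"ay": 0,"az": 0,"claw": 0}
    - {"x": 0,"y": 0,"z": 0,"ax": 0,"ay": 0,"az": 0,"claw": 0}
    - {"x": 0,"y": 0,"z": 0,"ax": 0,"ay": 0,"az": 0,"claw": 0}

```text
t: 34.45
ee_pos: [0.5467, 0.0029, 0.1677]
tcp_rot: [0.663, 0.742, 0.074, 0.066]
force: [0.2, 0.6, -0.5]
opening: 0.002
```

```bash
python3 -c "
from h import *
d=get_image('wrist');P=pts(d); r=np.hypot(P[...,0]-.6127,P[...,1]-.0104); m=(r<.009)&(P[...,2]<.13)&(P[...,2]>.08); print('head z',np.median(P[m][:,2]),m.sum())
st();print(job_done());st()"
```

```text
head z 0.09699286722141132 331
t 34.5 press mm [-22.5   0.7 167.7] F [-0.4  0.4 -0.2] op -0.0
the job is handed in; nothing more can be done
None
the job is handed in; nothing more can be done
```

The press is set: the turret is three clicks clockwise from its anticlockwise stop, the index pin is pushed fully home, and the job was handed in at about 34.5 s.

- **Finding the stop:** I turned the turret anticlockwise two clicks. At the next push the force climbed about 2 N/mm to 13 N within about 6 mm, above the 7.5 N click crests, so I took that as the rubber stop. Backing off let the turret spring back to station 0.
- **Counting:** I pushed three single clicks clockwise and checked each snap in the wrist camera.
- **Pin:** It went down past the roughly 5 mm block that marks a wrong bore and ended hard. The last press was about 22 N.

**Last checks:**
- The pin head measured z 97 mm, against 96 mm for home.
- All five posts were within about 2° of their rest angles.
- The gripper was clear of everything, with no force on it.
- The soap, tins and tag stack on the left looked unmoved. I did not re-check the items on the right that the arm hides from the scene camera.

**What disagreed:**
- The reported tool position did not match the visible fingertips. Both cameras showed the tips about 44 mm above it, and there was no contact at the turret face height. I worked from the camera-based tip instead.
- One early push read 17.6 N for a moment, when I moved faster over a crest.
- One stop feel came in too far inward and pressed partly radially, to about 17 N. I backed off and repeated it cleanly.
- The highest force in any reading was about 22 N. Forces between readings were not recorded.

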